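# Weigh the topping jars on the sprung hook and mark the carrier as weighed

### The job

Stand every topping jar upright in the metal carrier, then hang the loaded carrier by its bail on the flat hook of the red hanging scale, let go of it and leave it until it hangs still, without ever dragging the sprung hook right down. Then set the carrier back down flat in the middle of its wooden board with the jars still standing in it, and only then move the green sprung peg from its rail on to the carrier's yellow tab, so that its jaws close on the tab, to mark it as weighed. There may be two to four jars; do not push the other things on the worktop about.

Things in the scene. Friction and masses are not known exactly. Their poses are not given: they have to be found in the camera images.
- jar1: small closed topping jar with a steel lid (cream contents), an upright cylinder 50 mm in diameter and 60 mm high, about 90 g, heavy at the bottom; origin at the centre of its underside, z along its axis. May be absent
- jar2: small closed topping jar with a steel lid (black contents), an upright cylinder 50 mm in diameter and 60 mm high, about 90 g, heavy at the bottom; origin at the centre of its underside, z along its axis. May be absent
- jar3: small closed topping jar with a steel lid (brown contents), an upright cylinder 50 mm in diameter and 60 mm high, about 90 g, heavy at the bottom; origin at the centre of its underside, z along its axis. May be absent
- jar4: small closed topping jar with a steel lid (red contents), an upright cylinder 50 mm in diameter and 60 mm high, about 90 g, heavy at the bottom; origin at the centre of its underside, z along its axis. May be absent
- carrier: metal jar carrier, 0.32 kg empty, origin at the centre of its underside, z up. Tray outside 152 (x) by 224 (y) mm, inside 144 x 216, floor 5 mm thick, rim 28 mm above the underside. Four jars fit at x = +-42, y = +-76 mm (load opposite sides alternately to balance it). An upright stirrup-shaped bail spans its middle at x = 0 with a blue grip on top; a yellow tab stands beyond the +y wall
- carrier_grip (a point): centre of the blue grip on top of the bail, 196 mm above the carrier's underside: 12 mm thick (x), 44 mm long (y), 32 mm high; grip it across x. Axes as the carrier's
- carrier_bail (a point): middle of the lower face of the bail's crossbar, 165 mm above the carrier's underside; this face rests on the hook. The bail lies in the y-z plane, legs 8 mm thick (x), at y = +-24 to 30 mm leave 48 mm clear between them, open down to the tray floor; crossbar 32 mm wide (x), 15 mm high. Axes as the carrier's
- carrier_tab (a point): middle of the top edge of the carrier's yellow tab, at carrier x = 0, y = 140, z = 70 mm. The tab is an upright plate 4 mm thick (y), 30 mm wide (x), with 65 mm free below this point. Axes as the carrier's
- board: fixed wooden board 190 (x) by 300 (y) by 12 mm thick on which the carrier starts, in the middle; origin at the centre of its underside on the worktop
- scale: fixed hanging scale: red column 50 x 60 mm, 364 mm high, a dial on top (to 452 mm), its front face 125 mm from the hook's seat on the scale's +x side. Origin on the worktop straight below the hook's seat; the hook points along the scale's -x axis, z up. Foot plate 14 mm high from x = 60 to 230 mm, y +-75 mm
- hook_seat (a point): seat of the hook, on the upper face of a level flat bar 24 mm wide (y), 6 mm thick; moves with the hook; 250 mm above the worktop unloaded. The bar runs from the column to its free end 25 mm past this point on the -x side, where a yellow lip (x = -25 to -19 mm) stands 14 mm high. Bring the crossbar in over the lip from -x, lower it on the bar at x = 0 to 30 mm. Axes as the scale's
- hook (a joint): how far the sprung hook has dipped (m): 0 unloaded, stop at 0.085. Spring 220 N/m with 0.7 N of preload: about 4.5 mm per newton of load less 3 mm, so the loaded carrier dips it 15 to 35 mm. Lightly damped: it bounces for a second or two. Its bar also rolls a little (to 0.15 rad, sprung and damped) about its own length under an uneven load. It counts as dragged right down beyond 0.07
- rail: fixed peg rail: base 140 (x) by 50 (y) by 12 mm, with an upright plate along x, 4 mm thick (y), 130 mm long, its top edge 70 mm above the worktop; origin at the centre of its underside. The peg starts clipped on this plate
- peg: green sprung peg (like a large clothes peg), 54 g, 22 mm wide (x). Origin midway between the jaw tips at their lower end, z up towards the levers. Jaw pads z = 0 to 16 mm on its +y and -y sides; pivots at z = 40 mm; a plate enters at most 35 mm. Two splayed levers to squeeze along y, from z = 43 to 84 mm: 42 mm over their outsides at z = 66 mm, 49 mm at the top when closed
- peg_jaw (a joint): opening angle of the peg's +y jaw (rad), the other mirrors it: 0 closed on a 4 mm plate, 0.2 fully open (20 mm between the tips), -0.06 closed on nothing. Squeezing the levers at about z = 66 mm of the peg to 31 mm across, some 8 N, opens it fully to its stop, with the levers parallel; letting go closes it. Keep squeezing while lifting and carrying
- skewer_tin: bystander: steel tin of wooden skewers, 68 mm in diameter, 150 mm high; origin at the centre of its underside
- sauce: bystander: sauce bottle with a red cap, 52 mm in diameter, 140 mm high; origin at the centre of its underside
- bowl: bystander: white bowl, 90 mm in diameter, 38 mm high; origin at the centre of its underside
- mug: bystander: blue mug, 72 mm in diameter, 85 mm high; origin at the centre of its underside
- spatula: bystander: spatula lying flat; origin at its middle on the underside
- tin: bystander: orange-labelled tin, 66 mm in diameter, 60 mm high; origin at the centre of its underside
Not all that is in view belongs to the job. Several things have the shape of the peg; the one meant has the colours described above.

How it is judged:
By the outcome, as a careful person would: the job done as asked, in the order asked, and still so for the second after the job is handed in, with the robot touching nothing.
Of jar1, jar2, jar3, jar4 only 2 to 4 are there at a start; the rules pass over those that are not, and their reading is None.
At some moment in a run one of jar1, jar2, jar3, jar4 may be knocked a few centimetres aside while the robot is not near it.
It also fails if it takes over 210 s, if anything falls off the work surface, if the arm or the gripper's body presses on something with over 40 N, if the wrist force passes 120 N, or if a joint passes its speed limit or range.

### The arm

A 7-joint arm with a two-finger parallel gripper is mounted at the origin on the work surface. World frame = base frame: x ahead of the robot, y to its left, z up, the work surface at z = 0. Lengths are in m, angles in rad, forces in N, time in s.
With the tool pointing down it reaches from about 0.4 to 0.85 m from the base axis. Payload 10.4 kg.
Tool frame: the origin (TCP) lies between the finger pads; the fingertips stand 14 mm ahead of it and the grasp point (between the pads) lies 5 mm behind it; z points along the fingers, y is the line along which they close (so a half turn about z gives the same grasp; the last joint's range is limited). The gripper opens to 87 mm and grips with 3 to 60 N. Pads are 19 mm wide; open, the fingers measure 117 mm over their backs; the gripper's body (75 mm by 190 mm) begins 51 mm behind the grasp point.
Start: joints at [1.274, 0.332, -0.065, 1.46, 0.022, 1.35, -0.088], TCP at [0.169, -0.602, 0.237] pointing down, gripper open.
Joint ranges: [-2.6, 2.6], [-0.5, 2.12], [-1.47, 1.34], [0.16, 2.42], [-1.27, 4.41], [0.06, 2.06], [-2.6, 2.6]. Speed limits (rad/s): [2.22, 2.22, 2.79, 2.79, 3.14, 3.14, 3.14].

### API

Orientations are given as a unit quaternion [x, y, z, w].
In Python, from bench import * gives the robot as it stands.
- The arm moves only by the tool drive_tool, never from a script. Its argument "deltas" is a list of rows, each a list of 7 numbers: the turn, a rotation vector about the tool's x, y, z in degrees, then the shift along the tool's x, y, z in m, then the closure, from -1 (fully open) to 1 (shut). A call has 1 to 12 rows; each row is the pose to reach, as a shift and turn from the pose commanded when the call began, along the tool's axes at that moment; what a row does not reach only later rows make up. A row lasts 1/10 s, in which the tool goes at most 50 mm and 8.59 degrees, less where a joint would pass 70% of its speed; a pose out of reach is approached as far as the arm can. A call with a gripper value outside its range is refused whole. The fingers move at their own pace and stop on an object; "squeeze" is the grip in N (left out, the last holds). Time passes only in rows, so rows that repeat a pose let the fingers close. It gives the time, the measured TCP pose, the force and the opening at its end, in the units of the state.
- read_state(): the state, without advancing time (a new reading comes with each control period).
- camera(name): name is "scene" or "side" or "wrist"; returns (picture, depth): 480x640x3 uint8, red, green, blue; 480x640 float32, m along the optical axis (not along the pixel's ray), 0 where there is no reading.
- camera_params(name): a dict with "K" (3x3 intrinsics, pixels), "R" (3x3) and "t" (3): a world point X has camera coordinates R X + t; the wrist camera has in their place "mount" (4x4, takes a point from camera to tool coordinates, whose origin is the TCP and whose axes are the flange's). Camera axes: x right, y down, z forward; pixel columns grow to the right and rows downward; lengths in m; the calibration is good to about 2 mm. A picture is of the moment at which its call begins: read the wrist's pose just before it. camera_params takes no time and is no camera call.
- close_job(): hands the job in, once; it reports no verdict.
Trained networks look in the newest picture that a camera, given by its name, has taken for a name from the list of things; names that differ only in an ending like _2 or _b are one class to them, and where a whole thing is asked for, a point or a joint stands for the part that bears it (a point fixed in the world has none). Each returns a list of dicts, best first, with "score" (0 to 1); they miss things now and then, are a little off and sometimes report something else, mostly with a low value. They report only what shows in the picture. A call takes as long as a camera call. They do not tell look-alikes from the thing itself.
- outline_of(label, camera): "pixels" (480x640 bool, what is visible of it) and "location" ([column, row] as shares, 0 to 1, of the picture: columns of its width, rows of its height, amid what is visible of it).
- tip_of(label, camera): "location" ([column, row] as shares, 0 to 1, of the picture: columns of its width, rows of its height: a listed point, or the origin of a listed thing).
The state is a dict: "time": time; "joint_positions": joint angles; "joint_vel": joint speeds; "joint_torque": joint torques, N m; "ee_pos": TCP position; "eef_rot": TCP orientation; "ft_force": force on the tool from outside, world axes, zero at the start; "torque": the same for the moment, N m; "width": finger opening in m.
Only numpy, scipy, OpenCV 4.12 (cv2) and the standard library are available. Lean on these libraries where they do the work, as an engineer would, in place of code of your own. Each camera call takes 0.05 s, during which the arm holds its last target. There are 200 camera calls.

## Working session

There is one attempt and no reset: what is moved stays moved. The work goes in short steps, Python scripts to look and compute and a tool call to move; the robot and the scene stay as the last step left them, time stands still between calls to the robot, and variables do not carry over. Pictures are saved under pics/ and viewed, on a budget of 14 in all, crops included, one or two more only if the job needs it, and the job is handed in when it is done.

Besides the shell and the picture viewer there is one more tool, called after "Call:" as name(argument=value, ...), one argument or row to a line, values as JSON. drive_tool: Moves the arm, as the interface text tells. Its arguments: {"type":"object","properties":{"deltas":{"type":"array"},"squeeze":{"type":"number"}},"required":["deltas"]}

```bash
ls; mkdir -p pics
python3 - <<'E'
from bench import *
import cv2,numpy as np
s=read_state();print({k:np.round(v,3).tolist() for k,v in s.items()})
ims=[]
for n in("scene","side"):
    p,d=camera(n);cv2.imwrite(f'pics/{n}0.png',p[:,:,::-1]);np.save(f'{n}0.npy',d);P=camera_params(n);print(n,{k:np.round(v,4).tolist() for k,v in P.items()})
print(camera_params("wrist"))
E
```

```text
pics
{'time': 0.0, 'joint_positions': [1.274, 0.333, -0.065, 1.461, 0.022, 1.35, -0.088], 'joint_vel': [0.002, 0.0, 0.002, 0.002, -0.0, 0.0, -0.001], 'joint_torque': [-0.0, -62.327, 0.024, -38.99, -0.061, 0.04, 0.0], 'ee_pos': [0.169, -0.601, 0.236], 'eef_rot': [0.991, 0.137, -0.0, -0.001], 'ft_force': [0.939, 0.175, -0.265], 'torque': [0.029, 0.036, 0.024], 'width': 0.087}
scene {'K': [[479.3466, 0.0, 320.2619], [0.0, 479.3466, 230.7635], [0.0, 0.0, 1.0]], 'R': [[-0.1504, 0.9886, -0.0114], [0.8225, 0.1188, -0.5562], [-0.5485, -0.0931, -0.831]], 't': [0.151, -0.3369, 1.6589]}
side {'K': [[570.2101, 0.0, 322.584], [0.0, 570.2101, 244.7782], [0.0, 0.0, 1.0]], 'R': [[0.9894, -0.1455, 0.0042], [-0.1004, -0.7027, -0.7043], [0.1054, 0.6964, -0.7098]], 't': [-0.5496, 0.134, 1.4302]}
{'K': array([[423.81259428,   0.        , 320.92533283],
       [  0.        , 423.81259428, 240.39412158],
       [  0.        ,   0.        ,   1.        ]]), 'mount': array([[ 1.45521987e-03, -9.68600106e-01, -2.48619623e-01,
         6.80253848e-02],
       [ 9.99998928e-01,  1.36875668e-03,  5.20636487e-04,
         5.34236785e-04],
       [-1.63988788e-04, -2.48620114e-01,  9.68601059e-01,
        -1.47506692e-01],
       [ 0.00000000e+00,  0.00000000e+00,  0.00000000e+00,
         1.00000000e+00]])}
```

View pics/scene0.png

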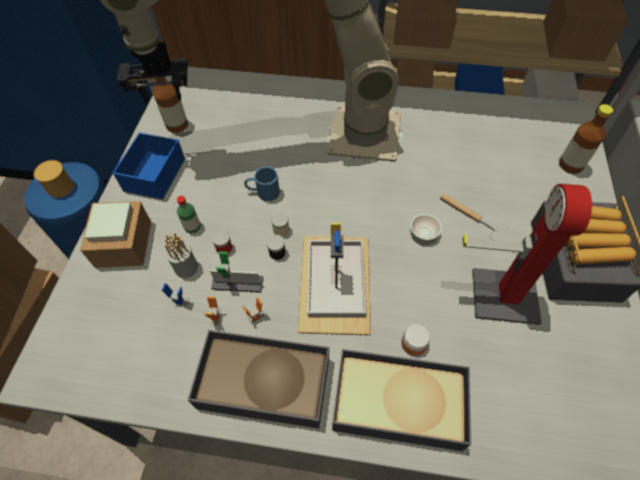

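View pics/side0.png

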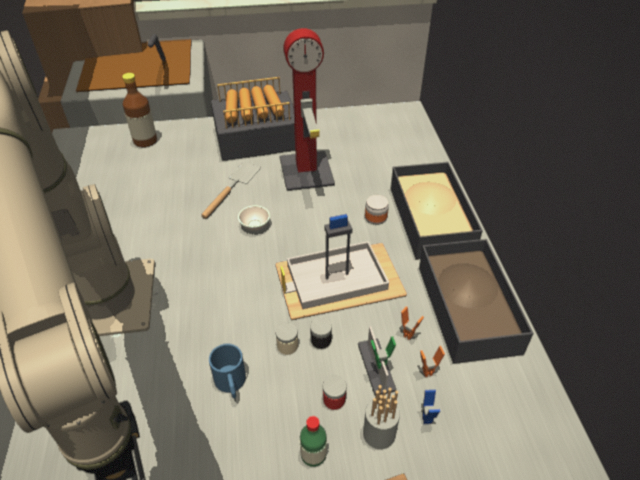

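Both views show three jars: cream (280,222), black (276,247) and red (222,242). The item at (416,338) is probably the orange tin. The carrier's tab points to the robot, and the green peg is on the rail at (225,268). Next I'll measure.

```bash
cat > h.py <<'E'
from bench import *
import cv2,numpy as np
from scipy.spatial.transform import Rotation as Rot
def pose():
    s=read_state();T=np.eye(4);T[:3,:3]=Rot.from_quat(s['eef_rot']).as_matrix();T[:3,3]=s['ee_pos'];return T
def grab(n):
    P=camera_params(n);C=np.eye(4)
    if n=='wrist': C=pose()@P['mount']
    else: C[:3,:3]=P['R'].T;C[:3,3]=-P['R'].T@P['t']
    p,d=camera(n);return dict(p=p,d=d,K=P['K'],C=C,n=n)
def cloud(g):
    v,u=np.mgrid[:480,:640];K=g['K'];d=g['d']
    X=np.stack([(u-K[0,2])/K[0,0]*d,(v-K[1,2])/K[1,1]*d,d],-1)@g['C'][:3,:3].T+g['C'][:3,3]
    X[d<=0]=np.nan;return X
def proj(g,X):
    x=(np.asarray(X)-g['C'][:3,3])@g['C'][:3,:3];return x[...,:2]/x[...,2:]*[g['K'][0,0],g['K'][1,1]]+g['K'][:2,2]
def ray(g,uv):
    K=g['K'];r=np.array([(uv[0]-K[0,2])/K[0,0],(uv[1]-K[1,2])/K[1,1],1]);return g['C'][:3,3],g['C'][:3,:3]@r
def tri(obs):
    A=np.zeros((3,3));b=np.zeros(3)
    for g,uv in obs:
        o,r=ray(g,uv);r=r/np.linalg.norm(r);M=np.eye(3)-np.outer(r,r);A+=M;b+=M@o
    X=np.linalg.solve(A,b);return X,[np.linalg.norm(proj(g,X)-uv).round(1) for g,uv in obs]
def px(o): return np.array(o['location'])*[640,480]
E
python3 - <<'E'
from h import *
G={n:grab(n) for n in('scene','side')};W={n:cloud(g) for n,g in G.items()}
for l in 'jar1 jar2 jar3 jar4 tin carrier board scale rail peg mug bowl sauce skewer_tin spatula'.split():
  for n in G:
    for o in outline_of(l,n)[:4]:
        if o['score']<.3: continue
        X=W[n][o['pixels']];X=X[~np.isnan(X[:,0])]
        if len(X)<5: continue
        zt=np.percentile(X[:,2],97);T=X[X[:,2]>zt-.01]
        print(l,n,round(o['score'],2),px(o).round(),'ztop',zt.round(3),'top mid',((np.percentile(T,3,0)+np.percentile(T,97,0))/2)[:2].round(3),'ext',np.percentile(X,[2,98],axis=0)[:,:2].round(3).tolist(),'col',np.median(G[n]['p'][o['pixels']],0))
for l in 'carrier_grip carrier_bail carrier_tab hook_seat scale board carrier rail peg'.split():
    a={n:[o for o in tip_of(l,n) if o['score']>.3] for n in G}
    print(l,{n:[(px(o).round(1).tolist(),round(o['score'],2)) for o in v] for n,v in a.items()})
    if all(a.values()): print('   ',tri([(G[n],px(a[n][0])) for n in G]))
E
```

```text
jar1 scene 0.84 [275. 245.] ztop 0.065 top mid [ 0.518 -0.2  ] ext [[0.496, -0.222], [0.542, -0.176]] col [159. 157. 142.]
jar1 scene 0.64 [223. 243.] ztop 0.064 top mid [ 0.524 -0.357] ext [[0.501, -0.378], [0.548, -0.333]] col [173. 171. 155.]
jar1 scene 0.55 [279. 223.] ztop 0.066 top mid [ 0.439 -0.204] ext [[0.418, -0.224], [0.463, -0.181]] col [154.5 153.  137.5]
jar1 side 0.82 [317. 333.] ztop 0.063 top mid [ 0.519 -0.206] ext [[0.497, -0.23], [0.541, -0.185]] col [144.5 141.  125.5]
jar1 side 0.81 [287. 336.] ztop 0.063 top mid [ 0.441 -0.21 ] ext [[0.417, -0.234], [0.464, -0.184]] col [164. 160. 136.]
jar1 side 0.59 [335. 393.] ztop 0.063 top mid [ 0.526 -0.364] ext [[0.502, -0.387], [0.548, -0.341]] col [187.  183.  162.5]
jar2 scene 0.84 [275. 245.] ztop 0.065 top mid [ 0.518 -0.2  ] ext [[0.496, -0.222], [0.542, -0.176]] col [159. 157. 142.]
jar2 scene 0.64 [223. 243.] ztop 0.064 top mid [ 0.524 -0.357] ext [[0.501, -0.378], [0.548, -0.333]] col [173. 171. 155.]
jar2 scene 0.55 [279. 223.] ztop 0.066 top mid [ 0.439 -0.204] ext [[0.418, -0.224], [0.463, -0.181]] col [154.
[... 7182 characters left out ...]
np.float64(0.9)])
scale {'scene': [], 'side': [([312.5, 201.3], 0.71), ([339.1, 231.0], 0.42)]}
board {'scene': [], 'side': [([288.1, 346.4], 0.57)]}
carrier {'scene': [([336.9, 278.3], 0.6)], 'side': []}
rail {'scene': [([238.2, 284.2], 0.9)], 'side': [([375.3, 369.3], 0.77), ([319.8, 341.0], 0.53)]}
    (array([ 0.63122269, -0.29231745, -0.00858216]), [np.float64(1.1), np.float64(1.4)])
peg {'scene': [([218.9, 318.9], 0.75), ([181.4, 300.6], 0.67), ([260.3, 321.1], 0.49), ([226.7, 275.7], 0.48)], 'side': [([379.0, 366.3], 0.85), ([426.6, 372.4], 0.76), ([410.2, 337.4], 0.74), ([425.1, 422.0], 0.57)]}
    (array([ 0.68615096, -0.30153953, -0.0350136 ]), [np.float64(17.4), np.float64(20.6)])
```

Call:
drive_tool(
  deltas=[
    [0, 0, 15.7, 0.368, -0.306, -0.05, -1],
    [0, 0, 15.7, 0.368, -0.306, -0.05, -1],
    [0, 0, 15.7, 0.368, -0.306, -0.05, -1],
    [0, 0, 15.7, 0.368, -0.306, -0.05, -1],
    [0, 0, 15.7, 0.368, -0.306, -0.05, -1],
    [0, 0, 15.7, 0.368, -0.306, -0.05, -1],
    [0, 0, 15.7, 0.368, -0.306, -0.05, -1],
    [0, 0, 15.7, 0.368, -0.306, -0.05, -1],
    [0, 0, 15.7, 0.368, -0.306, -0.05, -1],
    [0, 0, 15.7, 0.368, -0.306, -0.05, -1],
    [0, 0, 15.7, 0.368, -0.306, -0.05, -1],
    [0, 0, 15.7, 0.368, -0.306, -0.05, -1],
  ],
  squeeze=15,
)

```text
time: 3.8
ee_pos: [0.4406, -0.2075, 0.2866]
eef_rot: [1.0, 0.001, -0.0, 0.0]
ft_force: [-1.0, -0.9, -0.4]
width: 0.087
```

```bash
cat >> h.py <<'E'
def jars(cams=('scene','side','wrist'),thr=.3):
    for n in cams:
        g=grab(n);W=cloud(g)
        for o in outline_of('jar1',n):
            X=W[o['pixels']];X=X[~np.isnan(X[:,0])]
            if o['score']<thr or len(X)<8: continue
            zt=np.percentile(X[:,2],95);T=X[abs(X[:,2]-zt)<.008];c=cv2.minEnclosingCircle(T[:,:2].astype(np.float32)) 
            print(n,round(o['score'],2),'ztop',zt.round(3),'mid',((np.percentile(T,3,0)+np.percentile(T,97,0))/2)[:2].round(4),'diam',(np.percentile(T,98,0)-np.percentile(T,2,0))[:2].round(3))
    return g
E
python3 - <<'E'
from h import *
s=read_state();print(s['time'],s['ee_pos'].round(4),s['eef_rot'].round(4))
g=jars();cv2.imwrite('pics/w1.png',g['p'][:,:,::-1])
E
```

```text
3.8 [ 0.4406 -0.2075  0.2866] [ 1.e+00  5.e-04 -0.e+00  2.e-04]
scene 0.94 ztop 0.064 mid [ 0.5246 -0.3566] diam [0.047 0.043]
scene 0.79 ztop 0.064 mid [ 0.5179 -0.2   ] diam [0.046 0.044]
scene 0.73 ztop 0.064 mid [ 0.4385 -0.2041] diam [0.046 0.043]
side 0.96 ztop 0.063 mid [ 0.5258 -0.3624] diam [0.043 0.046]
side 0.91 ztop 0.063 mid [ 0.4411 -0.2097] diam [0.043 0.047]
side 0.58 ztop 0.063 mid [ 0.5204 -0.2068] diam [0.045 0.046]
wrist 0.94 ztop 0.061 mid [ 0.5236 -0.3596] diam [0.044 0.045]
wrist 0.92 ztop 0.061 mid [ 0.5172 -0.2036] diam [0.044 0.044]
wrist 0.63 ztop 0.061 mid [ 0.4384 -0.2077] diam [0.045 0.044]
```

View pics/w1.png

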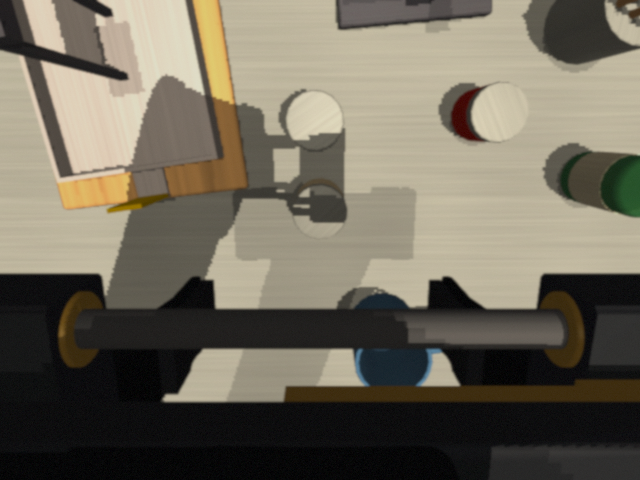

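Call:
drive_tool(
  deltas=[
    [0, 0, 0, -0.002, 0, 0.05, -1],
    [0, 0, 0, -0.002, 0, 0.1, -1],
    [0, 0, 0, -0.002, 0, 0.15, -1],
    [0, 0, 0, -0.002, 0, 0.2, -1],
    [0, 0, 0, -0.002, 0, 0.2416, -1],
    [0, 0, 0, -0.002, 0, 0.2416, -1],
    [0, 0, 0, -0.002, 0, 0.2416, -0.5],
    [0, 0, 0, -0.002, 0, 0.2416, 1],
    [0, 0, 0, -0.002, 0, 0.2416, 1],
    [0, 0, 0, -0.002, 0, 0.2416, 1],
    [0, 0, 0, -0.002, 0, 0.2416, 1],
    [0, 0, 0, -0.002, 0, 0.2416, 1],
  ],
  squeeze=15,
)

```text
time: 5.3
ee_pos: [0.4389, -0.2078, 0.0455]
eef_rot: [1.0, -0.0, 0.0, 0.0]
ft_force: [-1.9, 1.5, 5.5]
width: 0.0499
```

Call:
drive_tool(
  deltas=[
    [0, 0, 0, 0, 0, -0.03, 1],
    [0, 0, 0, 0, 0, -0.08, 1],
    [0, 0, 0, 0, 0, -0.13, 1],
    [0, 0, 0, 0, 0, -0.18, 1],
    [0, 0, 0, 0.03, -0.03, -0.23, 1],
    [0, 0, 0, 0.06, -0.07, -0.285, 1],
    [0, 0, 0, 0.06, -0.07, -0.285, 1],
    [0, 0, 0, 0.06, -0.07, -0.285, 1],
    [0, 0, 0, 0.06, -0.07, -0.285, 1],
    [0, 0, 0, 0.06, -0.07, -0.285, 1],
  ],
)

```text
time: 6.3
ee_pos: [0.4976, -0.1386, 0.3286]
eef_rot: [1.0, -0.001, -0.001, -0.0]
ft_force: [0.2, -0.1, -0.8]
width: 0.0496
```

Run:
```python
from h import *
g=grab('wrist');cv2.imwrite('pics/w2.png',g['p'][:,:,::-1]);W=cloud(g);np.savez('w2.npz',W=W,p=g['p'])
o=outline_of('carrier','wrist')[0];print(o['score'],px(o))
m=o['pixels']
X=W[m];X=X[~np.isnan(X[:,0])]
print(np.percentile(X,[1,99],axis=0).round(3))
for lo,hi,nm in((.034,.046,'rim'),(.014,.021,'floor'),(.17,.23,'bailtop'),(.05,.095,'tab')):
    T=X[(X[:,2]>lo)&(X[:,2]<hi)]
    if len(T)<10: print(nm,len(T));continue
    r=cv2.minAreaRect((T[:,:2]*1000).astype(np.float32));print(nm,len(T),T.mean(0).round(4),'rect',np.round(r[0],1),np.round(r[1],1),round(r[2],1))
# yellow tab, board
h=cv2.cvtColor(g['p'],cv2.COLOR_RGB2HSV)
y=(h[...,0]>20)&(h[...,0]<32)&(h[...,1]>170);T=W[y];T=T[T[:,2]>.03]
if len(T): print('yellow',len(T),T.mean(0).round(4),np.percentile(T,[2,98],axis=0).round(4).tolist())
b=(h[...,0]>100)&(h[...,0]<125)&(h[...,1]>120);T=W[b];T=T[T[:,2]>.18]
if len(T): r=cv2.minAreaRect((T[:,:2]*1000).astype(np.float32));print('blue',len(T),T.mean(0).round(4),np.percentile(T,[2,98],axis=0).round(4).tolist(),r)
for l in('carrier_grip','carrier_tab','carrier_bail','carrier'):print(l,[(px(o).round(1),round(o['score'],2)) for o in tip_of(l,'wrist')[:2]])
```

```text
0.71 [202.176 112.416]
[[ 0.448 -0.105  0.014]
 [ 0.687  0.062  0.224]]
rim 2624 [ 0.5574 -0.0293  0.0388] rect [569.4 -24.7] [252.6 152.7] 8.3
floor 25921 [ 0.5844 -0.0285  0.0164] rect [568.8 -26.6] [249.2 149.2] 8.3
bailtop 6075 [ 0.5846 -0.0288  0.2026] rect [584.6 -23.2] [60.4 33.2] 8.3
tab 597 [ 0.5094 -0.0361  0.072 ] rect [529.5 -35.1] [171.9  29.4] 5.7
yellow 462 [ 0.4496 -0.0466  0.0723] [[0.4435, -0.1102, 0.0317], [0.5226, -0.0302, 0.3958]]
blue 3155 [ 0.5769 -0.039   0.2412] [[0.5226, -0.1494, 0.1956], [0.6044, -0.0185, 0.4316]] ((540.2159423828125, -86.15125274658203), (184.63819885253906, 46.864200592041016), 58.21434783935547)
carrier_grip [(array([126.4,  98.1]), 0.69), (array([322.7, 275.3]), 0.43)]
carrier_tab [(array([226. , 259.1]), 0.96)]
carrier_bail [(array([151.9, 104.4]), 0.66)]
carrier [(array([209.7, 109. ]), 0.76)]
```

View pics/w2.png

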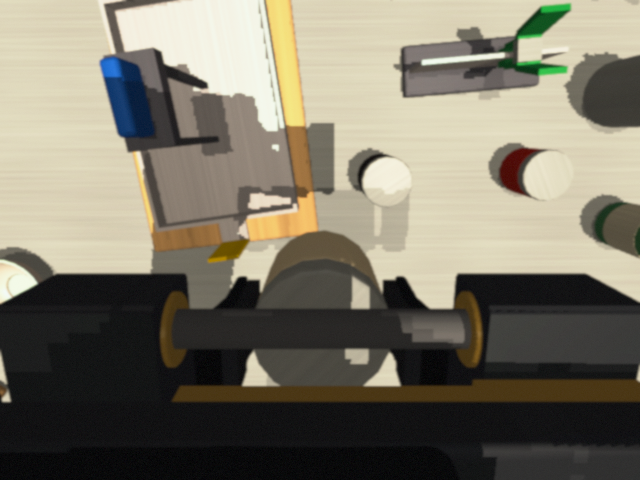

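Call:
drive_tool(
  deltas=[
    [0, 0, -4, 0.003, -0.05, 0, 1],
    [0, 0, -8.3, 0.006, -0.1, 0, 1],
    [0, 0, -8.3, 0.006, -0.124, 0.02, 1],
    [0, 0, -8.3, 0.006, -0.124, 0.06, 1],
    [0, 0, -8.3, 0.006, -0.124, 0.1, 1],
    [0, 0, -8.3, 0.006, -0.124, 0.15, 1],
    [0, 0, -8.3, 0.006, -0.124, 0.2, 1],
    [0, 0, -8.3, 0.006, -0.124, 0.24, 1],
    [0, 0, -8.3, 0.006, -0.124, 0.24, 1],
    [0, 0, -8.3, 0.006, -0.124, 0.24, 1],
    [0, 0, -8.3, 0.006, -0.124, 0.24, 1],
  ],
)

```text
time: 7.7
ee_pos: [0.5062, -0.0137, 0.0924]
eef_rot: [0.997, 0.072, 0.002, 0.0]
ft_force: [-0.3, 0.6, -0.1]
width: 0.0496
```

Run:
```python
from h import *
s=read_state();print(s['ee_pos'].round(4),s['eef_rot'].round(4),s['width'],s['ft_force'].round(1))
c=np.array([.5846,-.0235]);a=np.radians(8.3);ex=np.array([-np.sin(a),np.cos(a)]);ey=-np.array([np.cos(a),np.sin(a)])
d=s['ee_pos'][:2]-c;print('carrier xy',d@ex,d@ey)
g=jars(('side',))
g=grab('wrist');W=cloud(g);cv2.imwrite('pics/w3.png',g['p'][:,:,::-1])
o=outline_of('carrier','wrist')[0];X=W[o['pixels']];X=X[~np.isnan(X[:,0])]
T=X[(X[:,2]>.16)&(X[:,2]<.23)];r=cv2.minAreaRect((T[:,:2]*1000).astype(np.float32));print(r)
```

```text
[ 0.5062 -0.0137  0.0924] [9.974e-01 7.220e-02 1.700e-03 3.000e-04] 0.049553950951487846 [-0.3  0.6 -0.1]
carrier xy 0.021051252897295085 0.07612752014868208
side 0.94 ztop 0.063 mid [ 0.5198 -0.2089] diam [0.042 0.042]
side 0.53 ztop 0.083 mid [ 0.4927 -0.0337] diam [0.016 0.025]
((560.8650512695312, -28.82762908935547), (69.10877990722656, 31.717958450317383), 61.67105484008789)
```

View pics/w3.png

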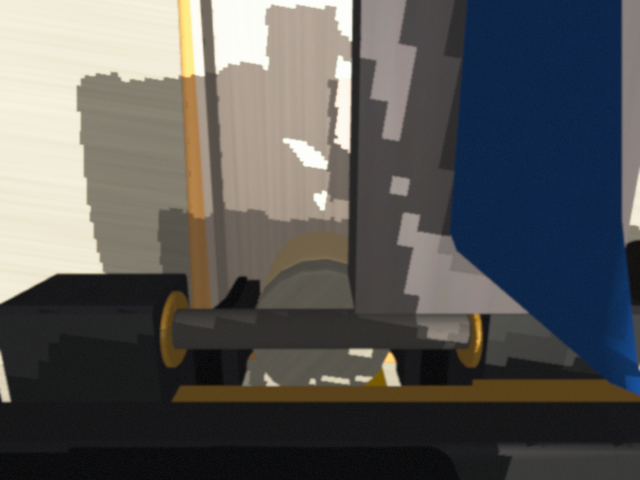

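The jar is over the tray, but the camera sits close to the bail. I'll shift 13 mm outwards and lower the jar.

Call:
drive_tool(
  deltas=[
    [0, 0, 0, -0.001, -0.013, 0, 1],
    [0, 0, 0, -0.001, -0.013, 0.015, 1],
    [0, 0, 0, -0.001, -0.013, 0.026, 1],
    [0, 0, 0, -0.001, -0.013, 0.027, 1],
    [0, 0, 0, -0.001, -0.013, 0.027, 1],
    [0, 0, 0, -0.001, -0.013, 0.027, 1],
  ],
)

```text
time: 8.5
ee_pos: [0.5015, -0.0011, 0.0625]
eef_rot: [0.997, 0.072, -0.0, -0.0]
ft_force: [0.1, 0.2, -0.8]
width: 0.0497
```

Call:
drive_tool(
  deltas=[
    [0, 0, 0, 0, 0, 0.001, 0],
    [0, 0, 0, 0, 0, 0.001, -0.45],
    [0, 0, 0, 0, 0, 0.001, -0.45],
    [0, 0, 0, 0, 0, 0.001, -0.45],
    [0, 0, 0, 0, 0, -0.03, -0.45],
    [0, 0, 0, 0, 0, -0.08, -0.45],
    [0, 0, 0, 0, 0, -0.13, -0.45],
    [0, 0, 0, 0, 0, -0.18, -0.6],
    [0, 0, 0, -0.03, 0.03, -0.2, -1],
    [0, 0, 0, -0.03, 0.08, -0.2, -1],
    [0, 0, 0, -0.03, 0.13, -0.2, -1],
    [0, 0, 0, -0.03, 0.18, -0.2, -1],
  ],
)

```text
time: 9.7
ee_pos: [0.4979, -0.1854, 0.2637]
eef_rot: [0.997, 0.072, 0.001, 0.001]
ft_force: [0.4, -0.4, 0.1]
width: 0.0858
```

Run:
```python
from h import *
s=read_state();print(s['time'],s['ee_pos'].round(4),s['eef_rot'].round(4),s['width'])
g=jars()
```

```text
9.7 [ 0.4979 -0.1854  0.2637] [9.974e-01 7.230e-02 6.000e-04 8.000e-04] 0.08580468877975635
scene 0.89 ztop 0.064 mid [ 0.5239 -0.3577] diam [0.046 0.045]
scene 0.66 ztop 0.064 mid [ 0.5179 -0.2002] diam [0.047 0.045]
scene 0.55 ztop 0.082 mid [0.5022 0.0071] diam [0.045 0.032]
side 0.9 ztop 0.063 mid [ 0.5263 -0.3635] diam [0.044 0.046]
side 0.71 ztop 0.063 mid [ 0.5202 -0.2061] diam [0.045 0.045]
side 0.69 ztop 0.079 mid [ 0.4849 -0.0042] diam [0.01  0.038]
wrist 0.88 ztop 0.077 mid [ 0.5016 -0.0033] diam [0.044 0.045]
wrist 0.86 ztop 0.061 mid [ 0.5181 -0.2034] diam [0.044 0.043]
wrist 0.58 ztop 0.06 mid [ 0.5242 -0.3594] diam [0.044 0.045]
```

Call:
drive_tool(
  deltas=[
    [0, 0, 6.3, 0.001, 0.05, 0, -1],
    [0, 0, 6.3, 0.001, 0.1, 0, -1],
    [0, 0, 6.3, 0.001, 0.15, 0, -1],
    [0, 0, 6.3, 0.001, 0.178, 0, -1],
    [0, 0, 6.3, 0.001, 0.178, 0.04, -1],
    [0, 0, 6.3, 0.001, 0.178, 0.08, -1],
    [0, 0, 6.3, 0.001, 0.178, 0.08, -1],
    [0, 0, 6.3, 0.001, 0.178, 0.08, -1],
  ],
)

```text
time: 10.8
ee_pos: [0.5252, -0.3582, 0.184]
eef_rot: [1.0, 0.018, 0.0, -0.0]
ft_force: [0.3, -1.4, 1.3]
width: 0.0873
```

Run:
```python
from h import *
s=read_state();print(s['time'],s['ee_pos'].round(4),s['eef_rot'].round(4),s['width'])
T=pose()
for p in((.524,-.3595),(.5236,-.3596)): print((T[:3,:3].T@(np.array([*p,.045])-T[:3,3])).round(4))
jars(('side',))
```

```text
10.8 [ 0.5252 -0.3582  0.184 ] [ 9.998e-01  1.830e-02  0.000e+00 -2.000e-04] 0.0873044830691059
[-0.0013  0.0013  0.139 ]
[-0.0017  0.0014  0.139 ]
side 0.88 ztop 0.079 mid [ 0.5027 -0.0064] diam [0.042 0.045]
side 0.86 ztop 0.063 mid [ 0.5056 -0.2074] diam [0.018 0.039]
side 0.76 ztop 0.063 mid [ 0.5262 -0.3639] diam [0.044 0.044]
side 0.31 ztop 0.016 mid [ 0.5944 -0.0307] diam [0.3   0.203]
```

Call:
drive_tool(
  deltas=[
    [0, 0, 0, -0.0015, 0.001, 0.05, -1],
    [0, 0, 0, -0.0015, 0.001, 0.1, -1],
    [0, 0, 0, -0.0015, 0.001, 0.138, -1],
    [0, 0, 0, -0.0015, 0.001, 0.138, -1],
    [0, 0, 0, -0.0015, 0.001, 0.138, -1],
    [0, 0, 0, -0.0015, 0.001, 0.138, -0.4],
    [0, 0, 0, -0.0015, 0.001, 0.138, 1],
    [0, 0, 0, -0.0015, 0.001, 0.138, 1],
    [0, 0, 0, -0.0015, 0.001, 0.138, 1],
    [0, 0, 0, -0.0015, 0.001, 0.138, 1],
    [0, 0, 0, -0.0015, 0.001, 0.138, 1],
  ],
)

```text
time: 12.0
ee_pos: [0.5232, -0.3604, 0.0451]
eef_rot: [1.0, 0.017, 0.0, 0.0]
ft_force: [-0.9, 0.3, 0.9]
width: 0.0497
```

Call:
drive_tool(
  deltas=[
    [0, 0, 0, 0, 0, -0.04, 1],
    [0, 0, 0, 0, 0, -0.09, 1],
    [0, 0, 0, 0, 0, -0.14, 1],
    [0, 0, 0, 0, 0, -0.19, 1],
    [0, 0, 0, 0, 0, -0.24, 1],
    [0, 0, 0, 0, 0, -0.285, 1],
    [0, 0, 0, 0, 0, -0.285, 1],
    [0, 0, 0, 0, 0, -0.285, 1],
  ],
)

```text
time: 12.8
ee_pos: [0.5235, -0.3605, 0.3306]
eef_rot: [1.0, 0.017, 0.001, 0.0]
ft_force: [-0.0, -0.4, -1.5]
width: 0.0493
```

Run:
```python
from h import *
s=read_state();T=pose();print(s['time'],s['ee_pos'].round(4),s['width'])
print((T[:3,:3].T@(np.array([.6606,-.0044,.1])-T[:3,3])).round(4), 'yaw',np.degrees(np.arctan2(T[1,0],T[0,0])))
```

```text
12.8 [ 0.5235 -0.3605  0.3306] 0.04928971965471279
[ 0.1491 -0.3513  0.2304] yaw 1.990753023671014
```

Call:
drive_tool(
  deltas=[
    [0, 0, -2, 0.02, -0.045, 0, 1],
    [0, 0, -4, 0.04, -0.09, 0, 1],
    [0, 0, -6.3, 0.06, -0.135, 0, 1],
    [0, 0, -6.3, 0.08, -0.18, 0, 1],
    [0, 0, -6.3, 0.1, -0.225, 0, 1],
    [0, 0, -6.3, 0.12, -0.27, 0, 1],
    [0, 0, -6.3, 0.14, -0.315, 0, 1],
    [0, 0, -6.3, 0.149, -0.351, 0.0, 1],
    [0, 0, -6.3, 0.149, -0.351, 0.05, 1],
    [0, 0, -6.3, 0.149, -0.351, 0.1, 1],
    [0, 0, -6.3, 0.149, -0.351, 0.15, 1],
    [0, 0, -6.3, 0.149, -0.351, 0.15, 1],
  ],
)

```text
time: 14.0
ee_pos: [0.6549, -0.0052, 0.1706]
eef_rot: [0.997, 0.073, -0.008, -0.0]
ft_force: [-0.2, -0.4, -2.1]
width: 0.0493
```

```bash
cat >> h.py <<'E'
c0=np.array([.5846,-.0235]);_a=np.radians(8.3);ex=np.array([-np.sin(_a),np.cos(_a)]);ey=-np.array([np.cos(_a),np.sin(_a)])
def cw(x,y,z): return np.array([*(c0+ex*x+ey*y),z])
def to(p):
    s=read_state();T=pose();print(round(s['time'],2),s['ee_pos'].round(4),'w',round(float(s['width']),4),'F',s['ft_force'].round(1),'yaw',np.degrees(np.arctan2(T[1,0],T[0,0])).round(2),'toolshift',(T[:3,:3].T@(np.array(p)-T[:3,3])).round(4))
E
python3 -c "
from h import *
to(cw(.008,-.078,.063))"
```

```text
14.0 [ 0.6549 -0.0052  0.1706] w 0.0493 F [-0.2 -0.4 -2.1] yaw 8.32 toolshift [0.0074 0.0002 0.1075]
```

Call:
drive_tool(
  deltas=[
    [0, 0, 0, 0, 0, 0, 1],
    [0, 0, 0, 0, 0, 0.04, 1],
    [0, 0, 0, 0, 0, 0.08, 1],
    [0, 0, 0, 0, 0, 0.095, 1],
    [0, 0, 0, 0, 0, 0.095, 1],
    [0, 0, 0, 0, 0, 0.095, 1],
  ],
)

```text
time: 14.6
ee_pos: [0.6615, -0.0042, 0.0879]
eef_rot: [0.997, 0.072, 0.002, 0.0]
ft_force: [1.0, 0.0, -0.3]
width: 0.0499
```

```bash
python3 -c "
from h import *
to(cw(.008,-.078,.063))"
```

```text
14.6 [ 0.6615 -0.0042  0.0879] w 0.0499 F [ 1.   0.  -0.3] yaw 8.28 toolshift [-0.001  -0.0001  0.0249]
```

Call:
drive_tool(
  deltas=[
    [0, 0, 0, -0.001, 0, 0.015, 1],
    [0, 0, 0, -0.001, 0, 0.022, 1],
    [0, 0, 0, -0.001, 0, 0.022, 1],
    [0, 0, 0, -0.001, 0, 0.022, 0],
    [0, 0, 0, -0.001, 0, 0.022, -0.45],
    [0, 0, 0, -0.001, 0, 0.022, -0.45],
    [0, 0, 0, -0.001, 0, 0.022, -0.45],
    [0, 0, 0, 0, 0, -0.01, -0.45],
    [0, 0, 0, 0, 0, -0.06, -0.45],
    [0, 0, 0, 0, 0, -0.11, -0.45],
    [0, 0, 0, 0, 0, -0.16, -0.6],
    [0, 0, 0, 0, 0, -0.2, -1],
  ],
)

```text
time: 15.8
ee_pos: [0.6601, -0.0043, 0.2887]
eef_rot: [0.997, 0.072, 0.001, 0.0]
ft_force: [1.3, -0.1, 0.2]
width: 0.0715
```

Call:
drive_tool(
  deltas=[
    [0, 0, 0, 0, 0.03, -0.03, -1],
    [0, 0, 0, 0, 0.07, -0.03, -1],
    [0, 0, 0, -0.02, 0.11, -0.03, -1],
    [0, 0, 0, -0.05, 0.15, -0.03, -1],
    [0, 0, 0, -0.08, 0.18, -0.03, -1],
    [0, 0, 0, -0.1, 0.19, -0.03, -1],
    [0, 0, 0, -0.1, 0.19, -0.03, -1],
  ],
)

```text
time: 16.5
ee_pos: [0.5862, -0.2107, 0.3156]
eef_rot: [0.998, 0.069, -0.0, 0.001]
ft_force: [0.3, -0.1, 0.3]
width: 0.0871
```

Run:
```python
from h import *
s=read_state();print(s['joint_positions'].round(2))
jars()
z=np.sin(np.radians(15))*np.array([*ex,0])-np.cos(np.radians(15))*np.array([0,0,1]);y=np.array([*ey,0]);R=np.stack([np.cross(y,z),y,z],1)
T=pose();rel=Rot.from_matrix(T[:3,:3].T@R);print('rotvec deg',np.degrees(rel.as_rotvec()).round(1))
to([*(np.array([.5181,-.2034])+.0013*ex),.2])
```

```text
[ 0.63  0.34 -0.48  1.32  0.16  1.52 -1.27]
scene 0.96 ztop 0.081 mid [0.6166 0.0313] diam [0.044 0.044]
scene 0.78 ztop 0.081 mid [0.5025 0.0082] diam [0.045 0.03 ]
scene 0.69 ztop 0.064 mid [ 0.5181 -0.2   ] diam [0.045 0.045]
side 0.73 ztop 0.079 mid [ 0.5049 -0.0059] diam [0.04  0.043]
side 0.59 ztop 0.063 mid [ 0.5199 -0.2059] diam [0.044 0.047]
side 0.58 ztop 0.08 mid [0.6081 0.028 ] diam [0.027 0.047]
wrist 0.85 ztop 0.077 mid [0.6192 0.0277] diam [0.039 0.046]
wrist 0.69 ztop 0.061 mid [ 0.5184 -0.2036] diam [0.045 0.044]
wrist 0.61 ztop 0.077 mid [ 0.5043 -0.003 ] diam [0.042 0.046]
rotvec deg [ 11.8 -11.8  89.6]
16.8 [ 0.5891 -0.2055  0.3148] w 0.0871 F [ 0.4 -0.9  0.3] yaw 8.41 toolshift [-0.07   -0.0137  0.1148]
```

The red jar now stands at carrier (46,-42), so it was knocked but it's still upright in the tray. I can place black untilted at about (-44,-73) and keep the balance.

```bash
python3 -c "
from h import *
to([.5184,-.2036,.045]);print(cw(-.044,-.073,.062))"
```

```text
16.8 [ 0.5891 -0.2055  0.3148] w 0.0871 F [ 0.4 -0.9  0.3] yaw 8.41 toolshift [-0.0697 -0.012   0.2698]
[ 0.66318706 -0.05650113  0.062     ]
```

Call:
drive_tool(
  deltas=[
    [0, 0, 0, -0.045, -0.008, 0.03, -1],
    [0, 0, 0, -0.07, -0.012, 0.07, -1],
    [0, 0, 0, -0.07, -0.012, 0.12, -1],
    [0, 0, 0, -0.07, -0.012, 0.15, -1],
    [0, 0, 0, -0.07, -0.012, 0.15, -1],
    [0, 0, 0, -0.07, -0.012, 0.15, -1],
  ],
)

```text
time: 17.4
ee_pos: [0.5182, -0.2045, 0.1659]
eef_rot: [0.997, 0.073, 0.0, -0.0]
ft_force: [-0.5, 0.3, 0.7]
width: 0.0869
```

```bash
python3 -c "
from h import *
to([.5184,-.2036,.045])"
```

```text
17.4 [ 0.5182 -0.2045  0.1659] w 0.0869 F [-0.5  0.3  0.7] yaw 8.36 toolshift [ 0.0003 -0.0008  0.1209]
```

Call:
drive_tool(
  deltas=[
    [0, 0, 0, 0, 0, 0.05, -1],
    [0, 0, 0, 0, 0, 0.1, -1],
    [0, 0, 0, 0, 0, 0.12, -1],
    [0, 0, 0, 0, 0, 0.12, -1],
    [0, 0, 0, 0, 0, 0.12, -0.4],
    [0, 0, 0, 0, 0, 0.12, 1],
    [0, 0, 0, 0, 0, 0.12, 1],
    [0, 0, 0, 0, 0, 0.12, 1],
    [0, 0, 0, 0, 0, 0.12, 1],
    [0, 0, 0, 0, 0, 0.12, 1],
  ],
)

```text
time: 18.4
ee_pos: [0.5175, -0.2051, 0.0453]
eef_rot: [0.997, 0.072, 0.0, 0.0]
ft_force: [-1.4, -0.3, 3.1]
width: 0.0497
```

Call:
drive_tool(
  deltas=[
    [0, 0, 0, 0, 0, -0.04, 1],
    [0, 0, 0, 0, 0, -0.09, 1],
    [0, 0, 0, 0, 0, -0.14, 1],
    [0, 0, 0, 0.04, 0, -0.18, 1],
    [0, 0, 0, 0.08, 0, -0.18, 1],
    [0, 0, 0, 0.12, -0.03, -0.18, 1],
    [0, 0, 0, 0.16, -0.07, -0.18, 1],
    [0, 0, 0, 0.1647, -0.1146, -0.18, 1],
    [0, 0, 0, 0.1647, -0.1246, -0.18, 1],
    [0, 0, 0, 0.1647, -0.1246, -0.16, 1],
    [0, 0, 0, 0.1647, -0.1246, -0.1, 1],
    [0, 0, 0, 0.1647, -0.1246, -0.08, 1],
  ],
)

```text
time: 19.6
ee_pos: [0.6609, -0.0582, 0.1218]
eef_rot: [0.997, 0.072, -0.001, 0.0]
ft_force: [0.1, -0.9, -2.0]
width: 0.0497
```

```bash
python3 -c "
from h import *
jars()
to(cw(-.044,-.073,.062))"
```

```text
scene 0.67 ztop 0.081 mid [0.5028 0.0069] diam [0.043 0.033]
scene 0.66 ztop 0.193 mid [ 0.6905 -0.0499] diam [0.011 0.032]
scene 0.53 ztop 0.082 mid [0.6197 0.0341] diam [0.04 0.04]
side 0.78 ztop 0.08 mid [ 0.505  -0.0053] diam [0.043 0.046]
side 0.76 ztop 0.134 mid [ 0.6464 -0.073 ] diam [0.016 0.024]
wrist 0.73 ztop 0.141 mid [ 0.6654 -0.0584] diam [0.043 0.041]
wrist 0.64 ztop 0.053 mid [0.6323 0.0197] diam [0.017 0.029]
19.9 [ 0.6637 -0.058   0.1275] w 0.0496 F [ 0.5 -0.1 -0.5] yaw 8.28 toolshift [-0.0005 -0.0016  0.0655]
```

Call:
drive_tool(
  deltas=[
    [0, 0, 0, 0, -0.001, 0.03, 1],
    [0, 0, 0, 0, -0.001, 0.055, 1],
    [0, 0, 0, 0, -0.001, 0.064, 1],
    [0, 0, 0, 0, -0.001, 0.064, 1],
    [0, 0, 0, 0, -0.001, 0.064, 1],
    [0, 0, 0, 0, -0.001, 0.064, 0],
    [0, 0, 0, 0, -0.001, 0.064, -0.45],
    [0, 0, 0, 0, -0.001, 0.064, -0.45],
    [0, 0, 0, 0, -0.001, 0.064, -0.45],
    [0, 0, 0, 0, 0, 0.02, -0.45],
    [0, 0, 0, 0, 0, -0.03, -0.45],
    [0, 0, 0, 0, 0, -0.08, -0.45],
  ],
)

```text
time: 21.1
ee_pos: [0.662, -0.058, 0.2066]
eef_rot: [0.997, 0.072, -0.0, -0.0]
ft_force: [1.1, -0.1, 0.4]
width: 0.0635
```

Call:
drive_tool(
  deltas=[
    [0, 0, 0, 0, 0, -0.05, -0.7],
    [0, 0, 0, 0, 0, -0.1, -1],
    [0, 0, 0, -0.03, 0, -0.13, -1],
    [0, 0, 0, -0.08, 0, -0.13, -1],
    [0, 0, 0, -0.1, 0, -0.13, -1],
    [0, 0, 0, -0.1, 0, -0.13, -1],
    [0, 0, 0, -0.1, 0, -0.13, -1],
  ],
)

```text
time: 21.8
ee_pos: [0.5635, -0.0727, 0.3354]
eef_rot: [0.997, 0.072, 0.0, 0.0]
ft_force: [-0.4, 0.1, -0.3]
width: 0.0866
```

Run:
```python
from h import *
jars(('scene','wrist'))
g=grab('wrist');cv2.imwrite('pics/w4.png',g['p'][:,:,::-1]);W=cloud(g)
o=outline_of('carrier','wrist')[0];X=W[o['pixels']];X=X[~np.isnan(X[:,0])]
for lo,hi in((.17,.23),(.2,.23),(.034,.045)):
    T=X[(X[:,2]>lo)&(X[:,2]<hi)];r=cv2.minAreaRect((T[:,:2]*1000).astype(np.float32));print(lo,len(T),np.round(r[0],1),np.round(r[1],1),round(r[2],1),np.percentile(T[:,2],98))
to(cw(0,0,.208))
g=grab('side');sc=grab('scene')
H={}
for l in('hook_seat','carrier_grip'):
    for n,G in(('side',g),('scene',sc)):
        print(l,n,[(px(o).round(1),round(o['score'],2)) for o in tip_of(l,n)[:2]])
W=cloud(g);m=np.zeros((480,640),bool)
# hook bar in both clouds: points z .235-.275 near seat
for n,G in(('side',g),('scene',sc)):
    W=cloud(G);s=(W[...,2]>.225)&(W[...,2]<.285)&(abs(W[...,0]-.572)<.05)&(W[...,1]>.23)&(W[...,1]<.395)
    T=W[s];print(n,len(T),np.percentile(T,[3,50,97],axis=0).round(4).tolist())
    b=T[(T[:,1]>.3)&(T[:,1]<.37)&(T[:,2]>np.median(T[:,2])-.004)]
    if len(b)>10: print('   fit bar', np.polyfit(b[:,1],b[:,0],1), b.mean(0).round(4), np.percentile(b,[3,97],axis=0).round(4).tolist())
```

```text
scene 0.95 ztop 0.082 mid [0.6169 0.0314] diam [0.043 0.045]
scene 0.77 ztop 0.081 mid [ 0.6631 -0.0548] diam [0.045 0.044]
scene 0.64 ztop 0.082 mid [0.5014 0.0064] diam [0.046 0.034]
scene 0.4 ztop 0.14 mid [ 0.4648 -0.4723] diam [0.02  0.019]
scene 0.36 ztop 0.194 mid [ 0.5845 -0.0198] diam [0.061 0.034]
wrist 0.88 ztop 0.078 mid [ 0.5008 -0.0019] diam [0.041 0.045]
wrist 0.67 ztop 0.078 mid [ 0.6621 -0.0574] diam [0.044 0.044]
wrist 0.55 ztop 0.078 mid [0.6161 0.0284] diam [0.044 0.045]
0.17 4215 [584.  -22.9] [59.9 32.3] 8.3 0.22426721930845903
0.2 1661 [584.1 -23. ] [43.9 12.3] 8.3 0.22456982799565156
0.034 2913 [569.3 -24.9] [252.9 152.2] 8.4 0.04138214637416311
22.1 [ 0.5639 -0.0721  0.3345] w 0.0869 F [-0.4 -1.   0.2] yaw 8.32 toolshift [ 0.0276 -0.045   0.1265]
hook_seat side [(array([317.9, 129.3]), 0.52)]
hook_seat scene [(array([473.2, 240.6]), 0.89)]
carrier_grip side [(array([338.1, 223.1]), 0.63)]
carrier_grip scene [(array([335.7, 241.9]), 0.79)]
side 141 [[0.5574, 0.2736, 0.2463], [0.5658, 0.355, 0.2508], [0.5785, 0.3931, 0.2615]]
   fit bar [0.09445002 0.53387642] [0.5661 0.3413 0.2506] [[0.5584, 0.3031, 0.2472], [0.5773, 0.3685, 0.2539]]
scene 564 [[0.5547, 0.2721, 0.247], [0.5689, 0.3319, 0.2516], [0.5806, 0.3911, 0.2647]]
   fit bar [-0.02654277  0.57655545] [0.5677 0.3349 0.2515] [[0.5546, 0.3015, 0.2484], [0.5797, 0.3678, 0.2548]]
```

View pics/w4.png

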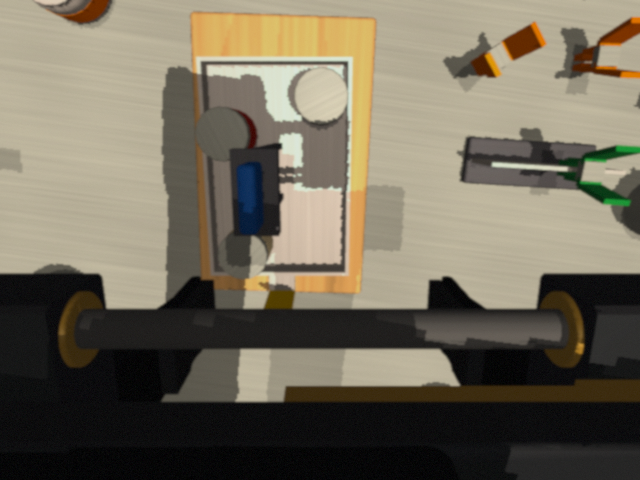

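Call:
drive_tool(
  deltas=[
    [0, 0, 0, -0.002, -0.04, -0.02, -1],
    [0, 0, 0, -0.004, -0.08, -0.04, -1],
    [0, 0, 0, -0.006, -0.12, -0.06, -1],
    [0, 0, 0, -0.008, -0.165, -0.085, -1],
    [0, 0, 0, -0.01, -0.21, -0.085, -1],
    [0, 0, 0, -0.0165, -0.26, -0.085, -1],
    [0, 0, 0, -0.0165, -0.3, -0.085, -1],
    [0, 0, 0, -0.0165, -0.328, -0.085, -1],
    [0, 0, 0, -0.0165, -0.328, -0.085, -1],
    [0, 0, 0, -0.0165, -0.328, -0.085, -1],
  ],
)

```text
time: 23.4
ee_pos: [0.4998, 0.2499, 0.4198]
eef_rot: [0.997, 0.073, -0.0, 0.0]
ft_force: [0.3, 0.1, -0.1]
width: 0.0872
```

Run:
```python
from h import *
g=grab('wrist');cv2.imwrite('pics/w5.png',g['p'][:,:,::-1]);W=cloud(g);print(read_state()['ee_pos'])
print([(px(o).round(1),round(o['score'],2)) for o in tip_of('hook_seat','wrist')[:2]])
for lo,hi in((.242,.254),(.257,.27),(.34,.37),(.43,.46),(.01,.018)):
    s=(W[...,2]>lo)&(W[...,2]<hi)&(W[...,0]>.4)&(W[...,0]<.75)&(W[...,1]>.2)&(W[...,1]<.56);T=W[s]
    if len(T)<20: print(lo,len(T));continue
    r=cv2.minAreaRect((T[:,:2]*1000).astype(np.float32));print(lo,len(T),'rect',np.round(r[0],1),np.round(r[1],1),round(r[2],1),np.percentile(T,[2,50,98],axis=0).round(4).tolist())
    if lo==.242:
        e=[]
        for y in np.arange(.285,.375,.01):
            q=T[abs(T[:,1]-y)<.003]
            if len(q)>3: e.append((y,q[:,0].min(),q[:,0].max(),np.median(q[:,2])))
        print(np.round(e,4)); e=np.array(e);print(np.polyfit(e[:,0],(e[:,1]+e[:,2])/2,1))
```

```text
[0.50021842 0.24888558 0.41982714]
[(array([273.3, 120.1]), 0.6)]
0.242 6667 rect [565.5 345.9] [ 59.5 153.6] 1.2 [[0.5463, 0.2785, 0.2463], [0.5671, 0.3457, 0.2493], [0.5829, 0.4197, 0.2518]]
[[0.285  0.5569 0.581  0.2494]
 [0.295  0.5566 0.5806 0.2493]
 [0.305  0.5562 0.5802 0.2494]
 [0.315  0.5559 0.5799 0.2493]
 [0.325  0.5554 0.5794 0.2493]
 [0.335  0.5553 0.5792 0.2493]
 [0.345  0.5547 0.5789 0.2494]
 [0.355  0.5545 0.5784 0.2493]
 [0.365  0.5541 0.5782 0.2493]
 [0.375  0.5537 0.5777 0.2493]]
[-0.03542434  0.57902934]
0.257 1267 rect [566.4 345.9] [ 59.3 153.5] 1.7 [[0.5367, 0.2696, 0.2574], [0.5675, 0.4045, 0.2637], [0.5917, 0.4209, 0.2699]]
0.34 1033 rect [563.4 419.1] [ 5.6 58.7] 88.8 [[0.5358, 0.4177, 0.3401], [0.5586, 0.419, 0.343], [0.5903, 0.4207, 0.3478]]
0.43 3728 rect [500.7 250.8] [ 23.4 106.2] 8.9 [[0.4846, 0.2012, 0.4307], [0.4992, 0.2917, 0.4539], [0.5185, 0.3014, 0.4594]]
0.01 9938 rect [561.1 374.6] [321.9 348.6] 0.1 [[0.4218, 0.2374, 0.0108], [0.5872, 0.4223, 0.0132], [0.6368, 0.5404, 0.0157]]
```

View pics/w5.png

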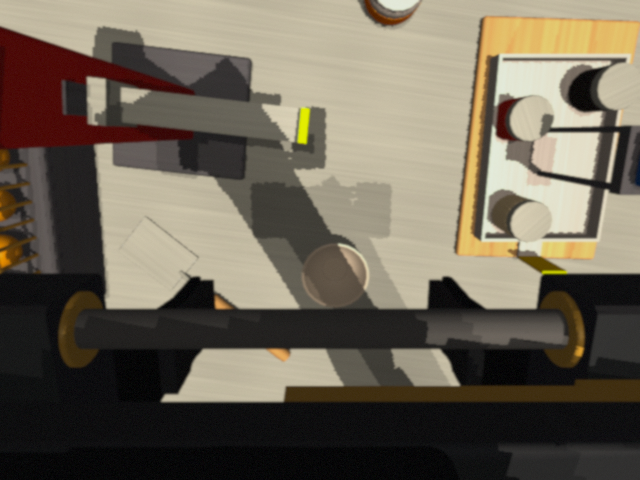

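Call:
drive_tool(
  deltas=[
    [0, 0, 0, 0.006, 0.04, 0, -1],
    [0, 0, 0, 0.012, 0.08, 0.01, -1],
    [0, 0, 0, 0.018, 0.12, 0.03, -1],
    [0, 0, 0, 0.025, 0.16, 0.05, -1],
    [0, 0, 0, 0.031, 0.2, 0.07, -1],
    [0, 0, 0, 0.037, 0.24, 0.1, -1],
    [0, 0, 0, 0.044, 0.281, 0.12, -1],
    [0, 0, 0, 0.044, 0.281, 0.12, -1],
    [0, 0, 0, 0.044, 0.281, 0.12, -1],
    [0, 0, 0, 0.044, 0.281, 0.12, -1],
  ],
)

```text
time: 24.5
ee_pos: [0.5839, -0.0215, 0.3008]
eef_rot: [0.997, 0.072, 0.001, -0.0]
ft_force: [-0.5, 0.7, 0.6]
width: 0.0868
```

```bash
python3 -c "
from h import *
to([.584,-.023,.209])"
```

```text
24.5 [ 0.5839 -0.0215  0.3008] w 0.0868 F [-0.5  0.7  0.6] yaw 8.3 toolshift [-0.0002  0.0015  0.0918]
```

Call:
drive_tool(
  deltas=[
    [0, 0, 0, 0, 0.001, 0.04, -1],
    [0, 0, 0, 0, 0.001, 0.08, -1],
    [0, 0, 0, 0, 0.001, 0.0915, -1],
    [0, 0, 0, 0, 0.001, 0.0915, -1],
    [0, 0, 0, 0, 0.001, 0.0915, -0.4],
    [0, 0, 0, 0, 0.001, 0.0915, 0.3],
    [0, 0, 0, 0, 0.001, 0.0915, 1],
    [0, 0, 0, 0, 0.001, 0.0915, 1],
    [0, 0, 0, 0, 0.001, 0.0915, 1],
    [0, 0, 0, 0, 0.001, 0.0915, 1],
    [0, 0, 0, 0, 0.001, 0.0915, 1],
    [0, 0, 0, 0, 0.001, 0.0915, 1],
  ],
  squeeze=45,
)

```text
time: 25.7
ee_pos: [0.584, -0.023, 0.2084]
eef_rot: [0.997, 0.072, -0.0, 0.0]
ft_force: [-0.2, 0.4, 1.0]
width: 0.0311
```

```bash
python3 -c "
from h import *
to([.5683,.304,.209])"
```

```text
25.7 [ 0.584  -0.023   0.2084] w 0.0311 F [-0.2  0.4  1. ] yaw 8.28 toolshift [ 0.0316 -0.3259 -0.0006]
```

Call:
drive_tool(
  deltas=[
    [0, 0, 0, 0, 0, 0, 1],
    [0, 0, 0, 0, 0, 0, 1],
    [0, 0, 0, 0, 0, 0, 1],
    [0, 0, 0, 0, 0, 0, 1],
    [0, 0, 0, 0, 0, 0, 1],
    [0, 0, 0, 0, 0, 0, 1],
  ],
)

```text
time: 26.3
ee_pos: [0.5839, -0.0229, 0.2083]
eef_rot: [0.997, 0.072, -0.0, -0.0]
ft_force: [0.1, 0.7, -1.9]
width: 0.0115
```

Call:
drive_tool(
  deltas=[
    [0, 0, 0, 0, 0, -0.005, 1],
    [0, 0, 0, 0, 0, -0.015, 1],
    [0, 0, 0, 0, 0, -0.025, 1],
    [0, 0, 0, 0, 0, -0.035, 1],
    [0, 0, 0, 0, 0, -0.045, 1],
    [0, 0, 0, 0, 0, -0.055, 1],
    [0, 0, 0, 0, 0, -0.06, 1],
    [0, 0, 0, 0, 0, -0.06, 1],
  ],
)

```text
time: 27.1
ee_pos: [0.5843, -0.0229, 0.2694]
eef_rot: [0.997, 0.072, 0.001, 0.0]
ft_force: [0.8, 0.7, -6.5]
width: 0.0119
```

Run:
```python
from h import *
to([.5683,.304,.3]);print(read_state()['torque'])
jars(('scene','side'))
g=grab('side');cv2.imwrite('pics/s6.png',g['p'][120:420,180:580,::-1])
```

```text
27.1 [ 0.5843 -0.0229  0.2694] w 0.0119 F [ 0.8  0.7 -6.5] yaw 8.29 toolshift [ 0.0313 -0.3258 -0.0307]
[-0.03447862 -0.16306558 -0.03263002]
scene 0.92 ztop 0.142 mid [0.6179 0.0319] diam [0.043 0.044]
scene 0.82 ztop 0.144 mid [0.507  0.0063] diam [0.041 0.033]
scene 0.66 ztop 0.143 mid [ 0.6644 -0.055 ] diam [0.044 0.044]
side 0.85 ztop 0.154 mid [ 0.6131 -0.0225] diam [0.006 0.006]
side 0.67 ztop 0.139 mid [ 0.5029 -0.0055] diam [0.044 0.047]
side 0.61 ztop 0.139 mid [ 0.6648 -0.0609] diam [0.045 0.047]
```

View pics/s6.png

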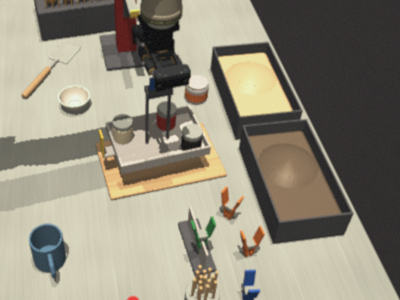

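Call:
drive_tool(
  deltas=[
    [0, 0, 0, 0, 0, -0.015, 1],
    [0, 0, 0, 0.002, -0.01, -0.03, 1],
    [0, 0, 0.5, 0.004, -0.028, -0.045, 1],
    [0, 0, 1.2, 0.007, -0.05, -0.05, 1],
    [0, 0, 2, 0.01, -0.072, -0.05, 1],
    [0, 0, 2.8, 0.013, -0.095, -0.05, 1],
    [0, 0, 3.6, 0.016, -0.118, -0.05, 1],
    [0, 0, 4.4, 0.018, -0.14, -0.05, 1],
    [0, 0, 5.2, 0.019, -0.162, -0.05, 1],
    [0, 0, 5.8, 0.02, -0.185, -0.05, 1],
    [0, 0, 6.3, 0.021, -0.2, -0.05, 1],
    [0, 0, 6.3, 0.021, -0.2, -0.05, 1],
  ],
)

```text
time: 28.55
ee_pos: [0.5749, 0.1823, 0.3202]
eef_rot: [1.0, 0.02, 0.001, -0.001]
ft_force: [-0.2, -0.8, -5.2]
width: 0.012
```

Call:
drive_tool(
  deltas=[
    [0, 0, 0, 0, 0, 0, 1],
    [0, 0, 0, 0, 0, 0, 1],
    [0, 0, 0, 0, 0, 0, 1],
    [0, 0, 0, 0, 0, 0, 1],
  ],
)

```text
time: 28.95
ee_pos: [0.5761, 0.1773, 0.3186]
eef_rot: [1.0, 0.017, 0.0, 0.0]
ft_force: [-0.1, 0.3, -5.9]
width: 0.012
```

Run:
```python
from h import *
to([.5683,.304,.315]);
for n in('scene','side'):
    g=grab(n);W=cloud(g);h=cv2.cvtColor(g['p'],cv2.COLOR_RGB2HSV)
    s=(h[...,0]>12)&(h[...,0]<28)&(h[...,1]>70)&(W[...,2]>.006)&(W[...,2]<.024)&(abs(W[...,0]-.59)<.2)&(abs(W[...,1]+.025)<.14)
    s=cv2.morphologyEx(s.astype(np.uint8),cv2.MORPH_OPEN,np.ones((3,3)))>0
    T=W[s];r=cv2.minAreaRect((T[:,:2]*1000).astype(np.float32));print(n,len(T),np.round(r[0],1),np.round(r[1],1),round(r[2],1))
# relative: bail-crossbar vs hook in scene cloud
g=grab('wrist');cv2.imwrite('pics/w7.png',g['p'][:,:,::-1])
```

```text
28.95 [0.5761 0.1773 0.3186] w 0.012 F [-0.1  0.3 -5.9] yaw 1.93 toolshift [-0.0036 -0.1269  0.0036]
scene 6573 [591.4 -22.2] [300.3 188.6] 6.5
side 6443 [594.3 -26.7] [300.  194.3] 6.7
```

View pics/w7.png

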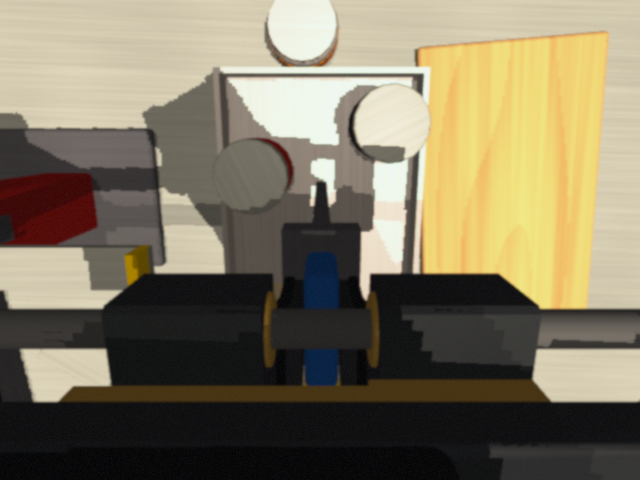

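Call:
drive_tool(
  deltas=[
    [0, 0, 0, -0.001, -0.015, 0, 1],
    [0, 0, 0, -0.002, -0.035, 0, 1],
    [0, 0, 0, -0.003, -0.055, 0, 1],
    [0, 0, 0, -0.0036, -0.075, 0, 1],
    [0, 0, 0, -0.0036, -0.095, 0, 1],
    [0, 0, 0, -0.0036, -0.112, 0, 1],
    [0, 0, 0, -0.0036, -0.123, 0, 1],
    [0, 0, 0, -0.0036, -0.127, 0, 1],
    [0, 0, 0, -0.0036, -0.127, 0, 1],
    [0, 0, 0, -0.0036, -0.127, 0, 1],
    [0, 0, 0, -0.0036, -0.127, 0, 1],
    [0, 0, 0, -0.0036, -0.127, 0, 1],
  ],
)

```text
time: 30.3
ee_pos: [0.5683, 0.304, 0.3185]
eef_rot: [1.0, 0.017, 0.0, 0.0]
ft_force: [-0.6, 0.0, -5.0]
width: 0.0118
```

Run:
```python
from h import *
to([.5683,.304,.281]);
p=grab('side')['p'];q=grab('scene')['p']
a=cv2.resize(p[20:220,210:410],(400,400),interpolation=3);b=cv2.resize(q[150:350,390:590],(400,400),interpolation=3)
cv2.imwrite('pics/x8.png',np.hstack([a,b])[:,:,::-1])
```

```text
30.3 [0.5683 0.304  0.3185] w 0.0118 F [-0.6  0.  -5. ] yaw 1.92 toolshift [ 0.     -0.      0.0375]
```

View pics/x8.png

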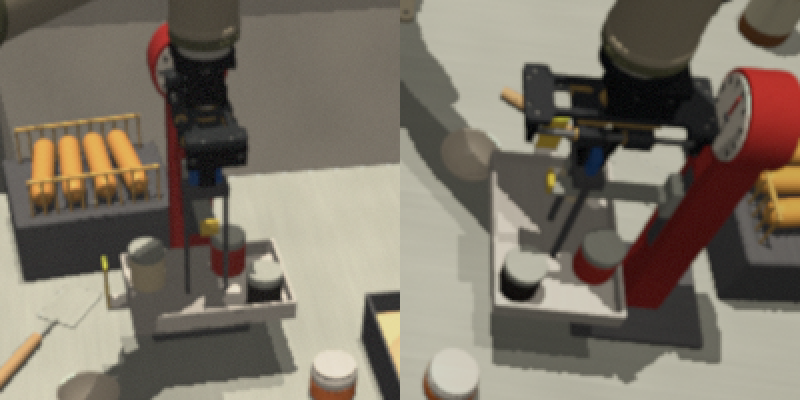

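Call:
drive_tool(
  deltas=[
    [0, 0, 0, 0, 0, 0.01, 1],
    [0, 0, 0, 0, 0, 0.02, 1],
    [0, 0, 0, 0, 0, 0.03, 1],
    [0, 0, 0, 0, 0, 0.036, 1],
    [0, 0, 0, 0, 0, 0.04, 1],
    [0, 0, 0, 0, 0, 0.044, 1],
    [0, 0, 0, 0, 0, 0.048, 1],
    [0, 0, 0, 0, 0, 0.052, 1],
    [0, 0, 0, 0, 0, 0.056, 1],
    [0, 0, 0, 0, 0, 0.059, 1],
    [0, 0, 0, 0, 0, 0.059, 1],
    [0, 0, 0, 0, 0, 0.059, 1],
  ],
)

```text
time: 31.6
ee_pos: [0.5681, 0.3048, 0.2598]
eef_rot: [1.0, 0.017, 0.0, -0.0]
ft_force: [-0.9, -0.8, 0.2]
width: 0.0118
```

```bash
python3 -c "
from h import *
to([.5683,.304,.258]);print(read_state()['torque'].round(3))"
```

```text
31.6 [0.5681 0.3048 0.2598] w 0.0118 F [-0.9 -0.8  0.2] yaw 1.98 toolshift [0.0002 0.0008 0.0018]
[-0.236  0.229  0.008]
```

Call:
drive_tool(
  deltas=[
    [0, 0, 0, 0, 0, 0, 0.6],
    [0, 0, 0, 0, 0, 0, 0.2],
    [0, 0, 0, 0, 0, 0, -0.2],
    [0, 0, 0, 0, 0, 0, -0.5],
    [0, 0, 0, 0, 0, 0, -0.5],
    [0, 0, 0, 0, 0, 0, -0.5],
    [0, 0, 0, 0, 0, 0, -0.5],
    [0, 0, 0, 0, 0, -0.02, -0.5],
    [0, 0, 0, 0, 0, -0.04, -0.5],
    [0, 0, 0, 0, 0, -0.06, -0.5],
    [0, 0, 0, 0, 0, -0.08, -0.5],
    [0, 0, 0, 0, 0, -0.09, -0.5],
  ],
)

```text
time: 32.8
ee_pos: [0.5682, 0.3051, 0.3513]
eef_rot: [1.0, 0.017, 0.001, -0.001]
ft_force: [-0.6, -0.3, -0.2]
width: 0.0652
```

Call:
drive_tool(
  deltas=[
    [0, 0, 0, 0, 0, 0, -0.5],
    [0, 0, 0, 0, 0, 0, -0.5],
    [0, 0, 0, 0, 0, 0, -0.5],
    [0, 0, 0, 0, 0, 0, -0.5],
    [0, 0, 0, 0, 0, 0, -0.5],
    [0, 0, 0, 0, 0, 0, -0.5],
    [0, 0, 0, 0, 0, 0, -0.5],
    [0, 0, 0, 0, 0, 0, -0.5],
    [0, 0, 0, 0, 0, 0, -0.5],
    [0, 0, 0, 0, 0, 0, -0.5],
    [0, 0, 0, 0, 0, 0, -0.5],
    [0, 0, 0, 0, 0, 0, -0.5],
  ],
)

```text
time: 34.0
ee_pos: [0.5679, 0.3048, 0.3494]
eef_rot: [1.0, 0.017, 0.0, 0.0]
ft_force: [-0.2, -0.8, -0.3]
width: 0.0651
```

Call:
drive_tool(
  deltas=[
    [0, 0, 0, 0, 0, 0, -0.5],
    [0, 0, 0, 0, 0, 0, -0.5],
    [0, 0, 0, 0, 0, 0, -0.5],
    [0, 0, 0, 0, 0, 0, -0.5],
    [0, 0, 0, 0, 0, 0, -0.5],
    [0, 0, 0, 0, 0, 0, -0.5],
    [0, 0, 0, 0, 0, 0, -0.5],
    [0, 0, 0, 0, 0, 0, -0.5],
    [0, 0, 0, 0, 0, 0, -0.5],
    [0, 0, 0, 0, 0, 0, -0.5],
    [0, 0, 0, 0, 0, 0, -0.5],
    [0, 0, 0, 0, 0, 0, -0.5],
  ],
)

```text
time: 35.2
ee_pos: [0.5679, 0.3048, 0.3494]
eef_rot: [1.0, 0.017, 0.0, 0.0]
ft_force: [1.1, 0.6, 0.0]
width: 0.0652
```

Run:
```python
from h import *
to([.5683,.304,.258])
jars(('scene','side','wrist'))
for n in('wrist','scene','side'):
    g=grab(n);W=cloud(g)
    h=cv2.cvtColor(g['p'],cv2.COLOR_RGB2HSV);b=(h[...,0]>100)&(h[...,0]<125)&(h[...,1]>120)&(W[...,2]>.2)&(W[...,2]<.3)&(np.hypot(W[...,0]-.568,W[...,1]-.304)<.06)
    T=W[b]
    if len(T)>10:
        r=cv2.minAreaRect((T[:,:2]*1000).astype(np.float32));print(n,'grip',len(T),'ztop',np.percentile(T[:,2],96).round(4),np.round(r[0],1),np.round(r[1],1),round(r[2],1))
    cv2.imwrite(f'pics/h_{n}.png',g['p'][:,:,::-1])
```

```text
35.2 [0.5679 0.3048 0.3494] w 0.0652 F [1.1 0.6 0. ] yaw 1.99 toolshift [0.0003 0.0008 0.0914]
scene 0.88 ztop 0.131 mid [0.605  0.3539] diam [0.044 0.043]
scene 0.71 ztop 0.131 mid [0.6417 0.2624] diam [0.045 0.042]
scene 0.43 ztop 0.09 mid [0.5086 0.3297] diam [0.004 0.01 ]
side 0.94 ztop 0.132 mid [0.4902 0.33  ] diam [0.044 0.047]
side 0.89 ztop 0.13 mid [0.6438 0.2579] diam [0.044 0.048]
side 0.85 ztop 0.142 mid [0.5977 0.3023] diam [0.007 0.008]
wrist 0.98 ztop 0.127 mid [0.6411 0.2618] diam [0.044 0.044]
wrist 0.87 ztop 0.129 mid [0.4929 0.3347] diam [0.035 0.044]
wrist 0.64 ztop 0.128 mid [0.6042 0.3525] diam [0.044 0.044]
wrist grip 1739 ztop 0.2749 [565.2 304. ] [51.8 12.5] 2.4
scene grip 130 ztop 0.2778 [570.1 305.6] [42.2 11.3] 4.2
side grip 154 ztop 0.2753 [570.9 298.8] [40.6 13.9] 1.0
```

View pics/h_wrist.png

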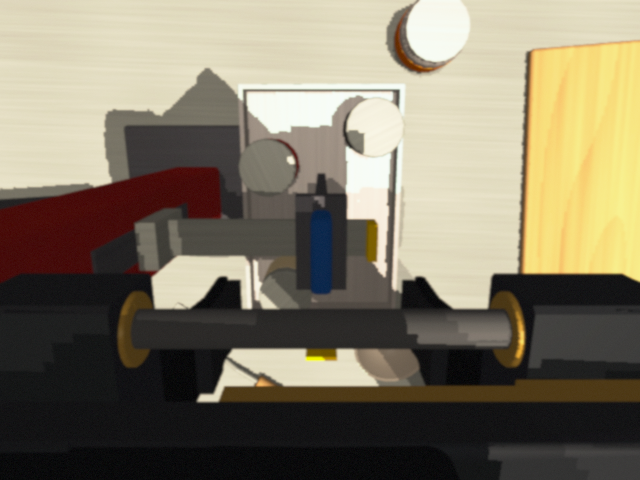

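Call:
drive_tool(
  deltas=[
    [0, 0, 0, 0, 0, 0, -0.5],
    [0, 0, 0, 0, 0, 0, -0.5],
    [0, 0, 0, 0, 0, 0, -0.5],
    [0, 0, 0, 0, 0, 0, -0.5],
    [0, 0, 0, 0, 0, 0, -0.5],
    [0, 0, 0, 0, 0, 0, -0.5],
    [0, 0, 0, 0, 0, 0, -0.5],
    [0, 0, 0, 0, 0, 0, -0.5],
    [0, 0, 0, 0, 0, 0, -0.5],
    [0, 0, 0, 0, 0, 0, -0.5],
    [0, 0, 0, 0, 0, 0, -0.5],
    [0, 0, 0, 0, 0, 0, -0.5],
  ],
)

```text
time: 36.85
ee_pos: [0.568, 0.3047, 0.3494]
eef_rot: [1.0, 0.017, 0.0, 0.0]
ft_force: [0.2, 0.4, -0.4]
width: 0.0654
```

Call:
drive_tool(
  deltas=[
    [0, 0, 0, 0, 0, 0, -0.5],
    [0, 0, 0, 0, 0, 0, -0.5],
    [0, 0, 0, 0, 0, 0, -0.5],
    [0, 0, 0, 0, 0, 0, -0.5],
    [0, 0, 0, 0, 0, 0, -0.5],
    [0, 0, 0, 0, 0, 0, -0.5],
    [0, 0, 0, 0, 0, 0, -0.5],
    [0, 0, 0, 0, 0, 0, -0.5],
    [0, 0, 0, 0, 0, 0, -0.5],
    [0, 0, 0, 0, 0, 0, -0.5],
    [0, 0, 0, 0, 0, 0, -0.5],
    [0, 0, 0, 0, 0, 0, -0.5],
  ],
)

```text
time: 38.05
ee_pos: [0.568, 0.3047, 0.3494]
eef_rot: [1.0, 0.017, 0.0, 0.0]
ft_force: [0.4, 0.2, -0.8]
width: 0.0652
```

Run:
```python
from h import *
for i in range(2):
    g=grab('wrist');W=cloud(g)
    h=cv2.cvtColor(g['p'],cv2.COLOR_RGB2HSV);b=(h[...,0]>100)&(h[...,0]<125)&(h[...,1]>120)&(W[...,2]>.22)&(W[...,2]<.3)&(np.hypot(W[...,0]-.568,W[...,1]-.304)<.06)
    T=W[b];T=T[T[:,2]>.265];print('grip',len(T),'ztop',np.percentile(T[:,2],[20,50,96]).round(4),T.mean(0).round(4),np.percentile(T,[2,98],axis=0).round(4).tolist())
jars(('wrist',))
to([.5679,.304,.2595])
# board
W=cloud(g);h=cv2.cvtColor(g['p'],cv2.COLOR_RGB2HSV)
s=(h[...,0]>12)&(h[...,0]<28)&(h[...,1]>70)&(W[...,2]>.006)&(W[...,2]<.02)&(W[...,1]<.12);T=W[s]
e=[(x,T[abs(T[:,0]-x)<.002][:,1].max()) for x in np.arange(.58,.74,.02) if (abs(T[:,0]-x)<.002).any()];print(np.round(e,4).tolist(),'xmax',T[:,0].max())
```

```text
grip 1611 ztop [0.2726 0.2735 0.2749] [0.5708 0.3044 0.2733] [[0.5497, 0.2986, 0.2695], [0.5904, 0.3103, 0.2751]]
grip 1608 ztop [0.2726 0.2736 0.2749] [0.5708 0.3045 0.2733] [[0.5497, 0.2986, 0.27], [0.5904, 0.3103, 0.275]]
wrist 0.87 ztop 0.128 mid [0.6043 0.3525] diam [0.044 0.044]
wrist 0.71 ztop 0.273 mid [0.57   0.3045] diam [0.041 0.012]
wrist 0.65 ztop 0.127 mid [0.6413 0.2617] diam [0.044 0.044]
wrist 0.63 ztop 0.129 mid [0.4928 0.3351] diam [0.035 0.045]
38.25 [0.568  0.3047 0.3494] w 0.0654 F [ 0.  -0.1  0.6] yaw 1.98 toolshift [-0.0001  0.0007  0.0899]
[[0.58, 0.0707], [0.6, 0.0726], [0.62, 0.0753], [0.64, 0.0774], [0.66, 0.0798], [0.68, 0.0819], [0.7, 0.0841], [0.72, 0.0867], [0.74, 0.0111]] xmax 0.742702224201734
```

Call:
drive_tool(
  deltas=[
    [0, 0, 0, 0.001, 0.0005, 0.03, -0.5],
    [0, 0, 0, 0.001, 0.0005, 0.06, -0.5],
    [0, 0, 0, 0.001, 0.0005, 0.08, -0.5],
    [0, 0, 0, 0.001, 0.0005, 0.088, -0.5],
    [0, 0, 0, 0.001, 0.0005, 0.088, -0.2],
    [0, 0, 0, 0.001, 0.0005, 0.088, 0.2],
    [0, 0, 0, 0.001, 0.0005, 0.088, 0.6],
    [0, 0, 0, 0.001, 0.0005, 0.088, 1],
    [0, 0, 0, 0.001, 0.0005, 0.088, 1],
    [0, 0, 0, 0.001, 0.0005, 0.088, 1],
    [0, 0, 0, 0.001, 0.0005, 0.088, 1],
    [0, 0, 0, 0.001, 0.0005, 0.088, 1],
  ],
)

```text
time: 39.45
ee_pos: [0.5689, 0.3045, 0.2615]
eef_rot: [1.0, 0.017, 0.0, -0.0]
ft_force: [-0.4, 1.0, 0.4]
width: 0.0117
```

Call:
drive_tool(
  deltas=[
    [0, 0, 0, 0, 0, 0, 1],
    [0, 0, 0, 0, 0, 0, 1],
    [0, 0, 0, 0, 0, 0, 1],
    [0, 0, 0, 0, 0, 0, 1],
  ],
)

```text
time: 39.85
ee_pos: [0.569, 0.3044, 0.2614]
eef_rot: [1.0, 0.017, 0.0, -0.0]
ft_force: [-0.7, 1.1, 0.4]
width: 0.0115
```

Call:
drive_tool(
  deltas=[
    [0, 0, 0, 0, 0, -0.004, 1],
    [0, 0, 0, 0, 0, -0.01, 1],
    [0, 0, 0, 0, 0, -0.016, 1],
    [0, 0, 0, 0, 0, -0.022, 1],
    [0, 0, 0, 0, 0, -0.028, 1],
    [0, 0, 0, 0, 0, -0.034, 1],
    [0, 0, 0, 0, 0, -0.042, 1],
    [0, 0, 0, 0, 0, -0.05, 1],
    [0, 0, 0, 0, 0, -0.058, 1],
    [0, 0, 0, 0, 0, -0.06, 1],
    [0, 0, 0, 0, 0, -0.06, 1],
    [0, 0, 0, 0, 0, -0.06, 1],
  ],
)

```text
time: 41.05
ee_pos: [0.5688, 0.3042, 0.3211]
eef_rot: [1.0, 0.017, -0.0, 0.0]
ft_force: [-0.6, 0.7, -4.7]
width: 0.0115
```

Call:
drive_tool(
  deltas=[
    [0, 0, 0, 0, 0.01, 0, 1],
    [0, 0, 0, 0, 0.025, 0, 1],
    [0, 0, 0, 0, 0.045, 0, 1],
    [0, 0, 0, 0, 0.065, 0, 1],
    [0, 0, 0, 0, 0.09, 0, 1],
    [0, 0, 0, 0, 0.115, 0, 1],
    [0, 0, 0, 0, 0.14, 0, 1],
    [0, 0, 0, 0, 0.16, 0, 1],
    [0, 0, 0, 0, 0.17, 0, 1],
    [0, 0, 0, 0, 0.17, 0, 1],
    [0, 0, 0, 0, 0.17, 0, 1],
  ],
)

```text
time: 42.15
ee_pos: [0.5746, 0.135, 0.3215]
eef_rot: [1.0, 0.018, 0.0, -0.0]
ft_force: [-0.3, 0.2, -5.3]
width: 0.0115
```

Run:
```python
from h import *
to([.592,-.0245,.2085])
jars(('wrist',))
g=grab('wrist');W=cloud(g)
h=cv2.cvtColor(g['p'],cv2.COLOR_RGB2HSV)
s=(h[...,0]>12)&(h[...,0]<28)&(h[...,1]>70)&(W[...,2]>.006)&(W[...,2]<.02)&(W[...,1]<.12);T=W[s];print(np.percentile(T,[0,100],axis=0).round(4).tolist())
r=cv2.minAreaRect((T[:,:2]*1000).astype(np.float32));print(r)
o=outline_of('carrier','wrist')[0];X=W[o['pixels']];X=X[~np.isnan(X[:,0])]
zt=read_state()['ee_pos'][2]
T=X[abs(X[:,2]-(zt-.2085+.040))<.005];r=cv2.minAreaRect((T[:,:2]*1000).astype(np.float32));print('rim',r)
```

```text
42.15 [0.5746 0.135  0.3215] w 0.0115 F [-0.3  0.2 -5.3] yaw 2.01 toolshift [0.0118 0.1601 0.1129]
wrist 0.92 ztop 0.187 mid [0.6472 0.0925] diam [0.044 0.044]
wrist 0.62 ztop 0.159 mid [0.5167 0.1677] diam [0.001 0.004]
wrist 0.61 ztop 0.188 mid [0.6102 0.1829] diam [0.044 0.044]
[[0.4533, -0.1342, 0.0061], [0.7506, 0.0867, 0.015]]
((591.9608154296875, -24.054283142089844), (299.2325134277344, 189.503662109375), 6.704619407653809)
rim ((558.38134765625, 135.33258056640625), (250.51483154296875, 152.57411193847656), 2.181428909301758)
```

Call:
drive_tool(
  deltas=[
    [0, 0, -0.5, 0.001, 0.012, 0, 1],
    [0, 0, -1, 0.003, 0.032, 0, 1],
    [0, 0, -1.6, 0.005, 0.054, 0, 1],
    [0, 0, -2.2, 0.007, 0.076, 0, 1],
    [0, 0, -2.8, 0.009, 0.098, 0, 1],
    [0, 0, -3.4, 0.011, 0.12, 0, 1],
    [0, 0, -4, 0.0125, 0.14, 0.005, 1],
    [0, 0, -4.5, 0.0128, 0.155, 0.015, 1],
    [0, 0, -4.5, 0.0128, 0.1601, 0.03, 1],
    [0, 0, -4.5, 0.0128, 0.1601, 0.045, 1],
    [0, 0, -4.5, 0.0128, 0.1601, 0.06, 1],
    [0, 0, -4.5, 0.0128, 0.1601, 0.075, 1],
  ],
)

```text
time: 43.55
ee_pos: [0.5929, -0.0237, 0.245]
eef_rot: [0.998, 0.057, -0.0, -0.0]
ft_force: [-0.1, -0.5, -6.0]
width: 0.0119
```

Call:
drive_tool(
  deltas=[
    [0, 0, 0, 0, 0, 0.01, 1],
    [0, 0, 0, 0, 0, 0.02, 1],
    [0, 0, 0, 0, 0, 0.025, 1],
    [0, 0, 0, 0, 0, 0.025, 1],
    [0, 0, 0, 0, 0, 0.025, 1],
    [0, 0, 0, 0, 0, 0.025, 1],
  ],
)

```text
time: 44.15
ee_pos: [0.5936, -0.0251, 0.2221]
eef_rot: [0.998, 0.057, 0.001, 0.0]
ft_force: [-0.4, -0.2, -5.4]
width: 0.0117
```

Run:
```python
from h import *
to([.593,-.0242,.2105])
jars(('wrist',))
g=grab('wrist');W=cloud(g)
h=cv2.cvtColor(g['p'],cv2.COLOR_RGB2HSV)
s=(h[...,0]>12)&(h[...,0]<28)&(h[...,1]>70)&(W[...,2]>.006)&(W[...,2]<.02)&(W[...,1]<.12);T=W[s]
r=cv2.minAreaRect((T[:,:2]*1000).astype(np.float32));print('board',r)
o=outline_of('carrier','wrist')[0];X=W[o['pixels']];X=X[~np.isnan(X[:,0])]
zt=read_state()['ee_pos'][2]
T=X[abs(X[:,2]-(zt-.211+.040))<.005];r=cv2.minAreaRect((T[:,:2]*1000).astype(np.float32));print('rim',r)
```

```text
44.15 [ 0.5936 -0.0251  0.2221] w 0.0117 F [-0.4 -0.2 -5.4] yaw 6.49 toolshift [-0.0005 -0.001   0.0116]
wrist 0.84 ztop 0.088 mid [ 0.6694 -0.0622] diam [0.044 0.044]
wrist 0.56 ztop 0.06 mid [0.5334 0.0023] diam [0.001 0.003]
board ((600.1328735351562, -82.36294555664062), (294.8287353515625, 307.9645080566406), 6.533822059631348)
rim ((577.60400390625, -27.213172912597656), (250.8045654296875, 152.54141235351562), 6.571609973907471)
```

Call:
drive_tool(
  deltas=[
    [0, 0, 0, -0.0005, -0.001, 0.004, 1],
    [0, 0, 0, -0.0005, -0.001, 0.007, 1],
    [0, 0, 0, -0.0005, -0.001, 0.009, 1],
    [0, 0, 0, -0.0005, -0.001, 0.011, 1],
    [0, 0, 0, -0.0005, -0.001, 0.012, 1],
    [0, 0, 0, -0.0005, -0.001, 0.012, 1],
    [0, 0, 0, -0.0005, -0.001, 0.012, 1],
  ],
)

```text
time: 45.05
ee_pos: [0.5925, -0.0242, 0.2121]
eef_rot: [0.998, 0.057, 0.001, 0.001]
ft_force: [-12.3, -0.5, 16.7]
width: 0.0116
```

Call:
drive_tool(
  deltas=[
    [0, 0, 0, 0, 0, -0.0015, 1],
    [0, 0, 0, 0, 0, -0.0015, 1],
    [0, 0, 0, 0, 0, -0.0015, 0.6],
    [0, 0, 0, 0, 0, -0.0015, 0.2],
    [0, 0, 0, 0, 0, -0.0015, -0.2],
    [0, 0, 0, 0, 0, -0.0015, -0.6],
    [0, 0, 0, 0, 0, -0.0015, -0.6],
    [0, 0, 0, 0, 0, -0.0015, -0.6],
    [0, 0, 0, 0, 0, -0.02, -0.6],
    [0, 0, 0, 0, 0, -0.05, -0.6],
    [0, 0, 0, 0, 0, -0.09, -0.8],
    [0, 0, 0, 0, 0, -0.13, -1],
  ],
)

```text
time: 46.25
ee_pos: [0.5923, -0.0242, 0.3407]
eef_rot: [0.998, 0.057, -0.0, 0.0]
ft_force: [1.0, -0.1, -0.1]
width: 0.0781
```

Call:
drive_tool(
  deltas=[
    [0, 0, 0, -0.05, 0, 0, -1],
    [0, 0, 0, -0.08, 0.04, 0, -1],
    [0, 0, 0, -0.08, 0.08, 0, -1],
    [0, 0, 0, -0.08, 0.12, 0, -1],
    [0, 0, 0, -0.08, 0.12, 0, -1],
    [0, 0, 0, -0.08, 0.12, 0, -1],
  ],
)

```text
time: 46.85
ee_pos: [0.5266, -0.1531, 0.3392]
eef_rot: [0.998, 0.056, -0.0, -0.0]
ft_force: [-0.0, 0.8, -0.0]
width: 0.0873
```

Run:
```python
from h import *
to([.6,-.3,.2]);print(read_state()['joint_positions'].round(2))
jars(('wrist',))
g=grab('wrist');W=cloud(g);h=cv2.cvtColor(g['p'],cv2.COLOR_RGB2HSV)
cv2.imwrite('pics/w9.png',g['p'][:,:,::-1])
s=(h[...,0]>12)&(h[...,0]<28)&(h[...,1]>70)&(W[...,2]>.008)&(W[...,2]<.017)&(abs(W[...,0]-.592)<.165)&(abs(W[...,1]+.025)<.13);T=W[s]
r=cv2.minAreaRect((T[:,:2]*1000).astype(np.float32));print('board',r)
o=outline_of('carrier','wrist')[0];X=W[o['pixels']];X=X[~np.isnan(X[:,0])]
for z0,z1 in((.034,.045),(.2,.23),(.075,.09)):
    T=X[(X[:,2]>z0)&(X[:,2]<z1)];
    if z0==.075:T=T[T[:,0]<.48]
    if len(T): r=cv2.minAreaRect((T[:,:2]*1000).astype(np.float32));print(z0,len(T),r,T.mean(0))
# green peg + rail
gr=(h[...,0]>55)&(h[...,0]<80)&(h[...,1]>140)&(W[...,2]>.05)&(W[...,2]<.15)&(W[...,0]>.57)
T=W[gr];
if len(T): print('peg',len(T),np.percentile(T,[1,50,99],axis=0).round(4).tolist(),cv2.minAreaRect((T[:,:2]*1000).astype(np.float32)))
for o in outline_of('rail','wrist')[:2]:
    X=W[o['pixels']];X=X[X[:,2]==X[:,2]];print('rail',o['score'],px(o),np.percentile(X,[1,99],axis=0).round(3).tolist())
    T=X[(X[:,2]>.06)&(X[:,2]<.075)];
    if len(T)>5:print(cv2.minAreaRect((T[:,:2]*1000).astype(np.float32)),T[:,2].max())
```

```text
46.85 [ 0.5266 -0.1531  0.3392] w 0.0873 F [-0.   0.8 -0. ] yaw 6.39 toolshift [0.0567 0.1542 0.1391]
[ 0.66  0.17 -0.52  1.47  0.08  1.53 -1.32]
wrist 0.68 ztop 0.077 mid [ 0.5088 -0.0018] diam [0.045 0.044]
wrist 0.62 ztop 0.078 mid [ 0.6669 -0.0629] diam [0.044 0.044]
board ((576.072509765625, -26.369712829589844), (269.26513671875, 189.42453002929688), 6.666317462921143)
0.034 3147 ((575.4249267578125, -26.41510772705078), (253.33900451660156, 152.76150512695312), 6.761161804199219) [ 0.60541797 -0.03504533  0.03878425]
0.2 2416 ((590.3715209960938, -25.411239624023438), (44.06999588012695, 12.578906059265137), 5.899151802062988) [ 0.59089872 -0.02763306  0.21805402]
0.075 150 ((451.6029357910156, -40.93544006347656), (3.995225667953491, 29.797773361206055), 6.204015731811523) [ 0.4520577  -0.04170316  0.08049682]
peg 1124 [[0.6093, -0.3252, 0.0571], [0.6439, -0.3115, 0.1121], [0.6561, -0.3026, 0.1288]] ((632.8953247070312, -314.6913757324219), (47.31111145019531, 22.39140510559082), 4.521932125091553)
rail 0.76 [446.016 112.416] [[0.603, -0.353, 0.005], [0.656, -0.224, 0.071]]
((631.2402954101562, -293.3641357421875), (5.081440448760986, 130.9207305908203), 4.945522785186768) 0.07204899800312747
```

View pics/w9.png

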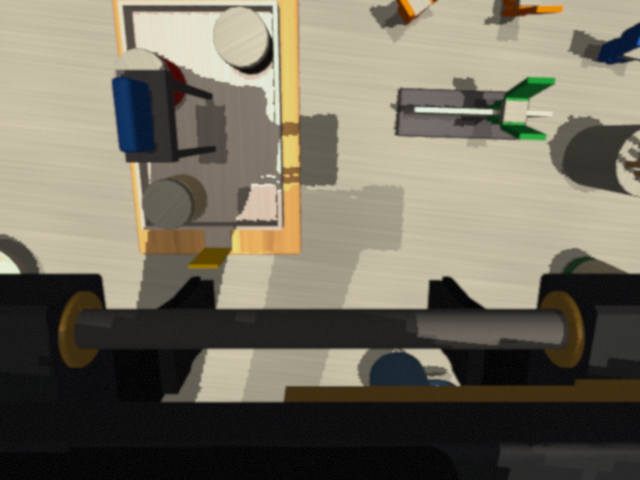

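Call:
drive_tool(
  deltas=[
    [0, 0, -8, 0.008, 0.016, 0.01, -1],
    [0, 0, -16, 0.016, 0.032, 0.02, -1],
    [0, 0, -24, 0.024, 0.048, 0.03, -1],
    [0, 0, -32, 0.032, 0.064, 0.04, -1],
    [0, 0, -40, 0.04, 0.08, 0.05, -1],
    [0, 0, -48, 0.048, 0.096, 0.06, -1],
    [0, 0, -56, 0.056, 0.112, 0.07, -1],
    [0, 0, -64, 0.064, 0.128, 0.08, -1],
    [0, 0, -72, 0.072, 0.144, 0.1, -1],
    [0, 0, -80, 0.08, 0.16, 0.12, -1],
    [0, 0, -88.4, 0.0877, 0.1725, 0.139, -1],
    [0, 0, -88.4, 0.0877, 0.1725, 0.139, -1],
  ],
)

```text
time: 48.3
ee_pos: [0.6325, -0.3147, 0.1967]
eef_rot: [0.676, 0.737, -0.001, -0.002]
ft_force: [0.3, 0.4, -0.4]
width: 0.0871
```

Call:
drive_tool(
  deltas=[
    [0, 0, 0, 0, 0, 0, -1],
    [0, 0, 0, 0, 0, 0, -1],
    [0, 0, 0, 0, 0, 0, -1],
  ],
)

```text
time: 48.6
ee_pos: [0.6338, -0.3132, 0.2022]
eef_rot: [0.677, 0.736, 0.0, 0.001]
ft_force: [0.5, -0.4, -0.2]
width: 0.0872
```

Run:
```python
from h import *
to([.633,-.3147,.106]);print(read_state()['joint_positions'].round(2))
g=grab('wrist');W=cloud(g);h=cv2.cvtColor(g['p'],cv2.COLOR_RGB2HSV)
cv2.imwrite('pics/w10.png',g['p'][:,:,::-1])
gr=(h[...,0]>50)&(h[...,0]<85)&(h[...,1]>120)&(W[...,2]>.05)&(W[...,2]<.15)&(W[...,0]>.57)
T=W[gr];
if len(T): print('peg',len(T),np.percentile(T,[1,50,99],axis=0).round(4).tolist(),cv2.minAreaRect((T[:,:2]*1000).astype(np.float32)))
```

```text
48.6 [ 0.6338 -0.3132  0.2022] w 0.0872 F [ 0.5 -0.4 -0.2] yaw 94.83 toolshift [-0.0013 -0.001   0.0962]
[ 0.79  0.61 -0.63  1.23  0.35  1.41  0.28]
peg 2207 [[0.6095, -0.3269, 0.0569], [0.6279, -0.3135, 0.1136], [0.6561, -0.3032, 0.1286]] ((632.825439453125, -315.27392578125), (47.791568756103516, 22.07830047607422), 5.167814254760742)
```

View pics/w10.png

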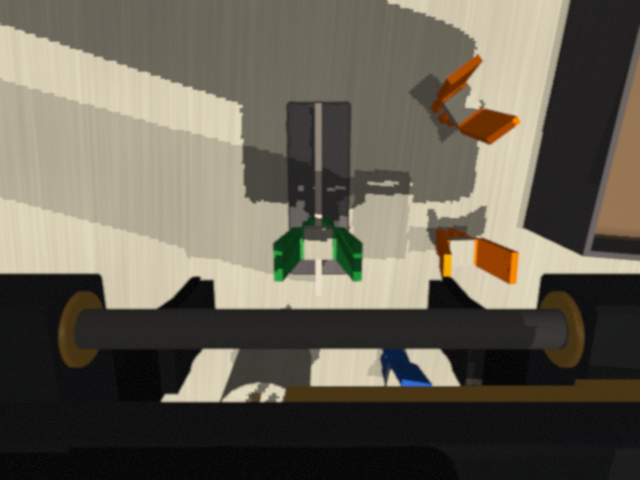

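Call:
drive_tool(
  deltas=[
    [0, 0, 0, -0.0015, -0.001, 0.04, -1],
    [0, 0, 0, -0.0015, -0.001, 0.075, -1],
    [0, 0, 0, -0.0015, -0.001, 0.0955, -1],
    [0, 0, 0, -0.0015, -0.001, 0.0955, -0.9],
    [0, 0, 0, -0.0015, -0.001, 0.0955, -0.5],
    [0, 0, 0, -0.0015, -0.001, 0.0955, 0],
    [0, 0, 0, -0.0015, -0.001, 0.0955, 1],
    [0, 0, 0, -0.0015, -0.001, 0.0955, 1],
    [0, 0, 0, -0.0015, -0.001, 0.0955, 1],
    [0, 0, 0, -0.0015, -0.001, 0.0955, 1],
    [0, 0, 0, -0.0015, -0.001, 0.0955, 1],
    [0, 0, 0, -0.0015, -0.001, 0.0955, 1],
  ],
  squeeze=20,
)

```text
time: 49.85
ee_pos: [0.6324, -0.3156, 0.1048]
eef_rot: [0.676, 0.737, -0.0, -0.0]
ft_force: [-0.3, 0.1, -0.7]
width: 0.0303
```

Call:
drive_tool(
  deltas=[
    [0, 0, 0, 0, 0, 0, 1],
    [0, 0, 0, 0, 0, 0, 1],
    [0, 0, 0, 0, 0, 0, 1],
    [0, 0, 0, 0, 0, 0, 1],
  ],
)

```text
time: 50.25
ee_pos: [0.6324, -0.3156, 0.105]
eef_rot: [0.676, 0.737, -0.0, 0.0]
ft_force: [-0.2, -0.0, -0.8]
width: 0.0308
```

Call:
drive_tool(
  deltas=[
    [0, 0, 0, 0, 0, -0.02, 1],
    [0, 0, 0, 0, 0, -0.05, 1],
    [0, 0, 0, 0, 0, -0.09, 1],
    [0, 0, 0, 0, 0, -0.13, 1],
    [0, 0, 0, 0.03, -0.02, -0.135, 1],
    [0, 0, 0, 0.07, -0.04, -0.135, 1],
    [0, 0, -0.5, 0.11, -0.06, -0.135, 1],
    [0, 0, -1, 0.15, -0.08, -0.135, 1],
    [0, 0, -1.7, 0.19, -0.1, -0.135, 1],
    [0, 0, -1.7, 0.23, -0.125, -0.135, 1],
    [0, 0, -1.7, 0.27, -0.145, -0.135, 1],
    [0, 0, -1.7, 0.289, -0.157, -0.135, 1],
  ],
)

```text
time: 51.45
ee_pos: [0.4498, -0.0377, 0.2401]
eef_rot: [0.664, 0.748, -0.0, 0.001]
ft_force: [0.5, -1.0, 0.4]
width: 0.0309
```

Call:
drive_tool(
  deltas=[
    [0, 0, 0, 0, 0, 0, 1],
    [0, 0, 0, 0, 0, 0, 1],
    [0, 0, 0, 0, 0, 0, 1],
    [0, 0, 0, 0, 0, 0, 1],
  ],
)

```text
time: 51.85
ee_pos: [0.4517, -0.0418, 0.2398]
eef_rot: [0.666, 0.746, 0.0, -0.0]
ft_force: [0.5, -0.3, -0.8]
width: 0.0308
```

Run:
```python
from h import *
to([.4516,-.0409,.118])
out=[]
for n in('scene','side'):
    g=grab(n);W=cloud(g);h=cv2.cvtColor(g['p'],cv2.COLOR_RGB2HSV)
    gr=(h[...,0]>50)&(h[...,0]<85)&(h[...,1]>90)&(W[...,2]>.12)&(W[...,2]<.3)&(abs(W[...,0]-.45)<.08)&(abs(W[...,1]+.04)<.08);T=W[gr];print(n,'peg',len(T),np.percentile(T,[2,50,98],axis=0).round(4).tolist() if len(T) else '')
    ye=(h[...,0]>20)&(h[...,0]<34)&(h[...,1]>140)&(W[...,2]>.03)&(W[...,2]<.1)&(abs(W[...,0]-.45)<.03)&(abs(W[...,1]+.04)<.05);T=W[ye];print(n,'tab',len(T),np.percentile(T,[2,50,98],axis=0).round(4).tolist() if len(T) else '')
    u,v=proj(g,[.45,-.04,.13]).astype(int);out.append(cv2.resize(g['p'][max(v-50,0):v+50,u-50:u+50],(400,400),interpolation=3))
cv2.imwrite('pics/x11.png',np.hstack(out)[:,:,::-1])
```

```text
51.85 [ 0.4517 -0.0418  0.2398] w 0.0308 F [ 0.5 -0.3 -0.8] yaw 96.52 toolshift [ 0.0008 -0.      0.1218]
scene peg 24 [[0.4625, -0.0436, 0.1825], [0.4659, -0.0383, 0.1933], [0.4702, -0.0329, 0.2018]]
scene tab 54 [[0.4496, -0.0494, 0.0458], [0.4525, -0.0382, 0.0661], [0.4553, -0.0267, 0.0805]]
side peg 94 [[0.4406, -0.0562, 0.1862], [0.4664, -0.0516, 0.2381], [0.4719, -0.0419, 0.265]]
side tab 47 [[0.4517, -0.0598, 0.0346], [0.4545, -0.0518, 0.0659], [0.4571, -0.0347, 0.0857]]
```

View pics/x11.png

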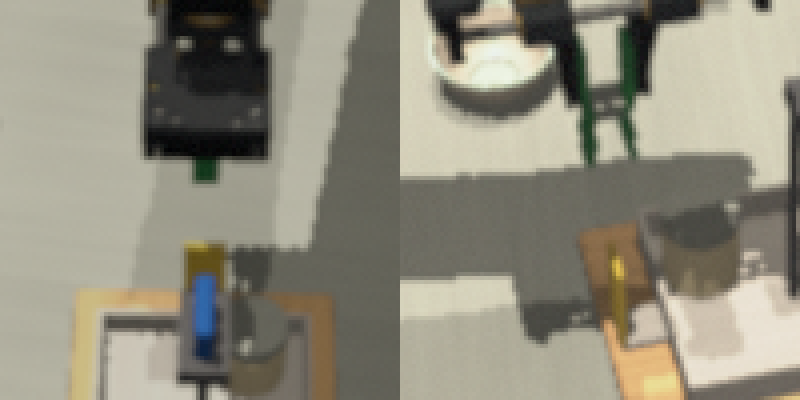

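The peg is open, with its jaws straddling the tab in both views. I'll lower it.

Call:
drive_tool(
  deltas=[
    [0, 0, 0, 0.001, 0, 0.03, 1],
    [0, 0, 0, 0.001, 0, 0.06, 1],
    [0, 0, 0, 0.001, 0, 0.085, 1],
    [0, 0, 0, 0.001, 0, 0.1, 1],
    [0, 0, 0, 0.001, 0, 0.11, 1],
    [0, 0, 0, 0.001, 0, 0.118, 1],
    [0, 0, 0, 0.001, 0, 0.12, 1],
    [0, 0, 0, 0.001, 0, 0.12, 1],
    [0, 0, 0, 0.001, 0, 0.12, 1],
    [0, 0, 0, 0.001, 0, 0.12, 1],
  ],
)

```text
time: 52.95
ee_pos: [0.4516, -0.0401, 0.1205]
eef_rot: [0.665, 0.747, 0.0, 0.001]
ft_force: [0.1, -0.1, 0.7]
width: 0.0303
```

Run:
```python
from h import *
to([.4516,-.0409,.118])
g=grab('side');u,v=proj(g,[.45,-.04,.1]).astype(int);cv2.imwrite('pics/x12.png',cv2.resize(g['p'][v-50:v+50,u-60:u+60],(480,400),interpolation=3)[:,:,::-1])
```

```text
52.95 [ 0.4516 -0.0401  0.1205] w 0.0303 F [ 0.1 -0.1  0.7] yaw 96.58 toolshift [-0.0008 -0.0001  0.0025]
```

View pics/x12.png

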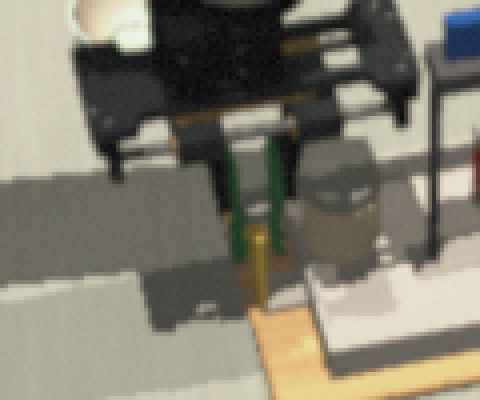

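Call:
drive_tool(
  deltas=[
    [0, 0, 0, 0, 0, 0.001, 0.2],
    [0, 0, 0, 0, 0, 0.001, 0.05],
    [0, 0, 0, 0, 0, 0.001, -0.1],
    [0, 0, 0, 0, 0, 0.001, -0.3],
    [0, 0, 0, 0, 0, 0.001, -0.6],
    [0, 0, 0, 0, 0, 0.001, -0.8],
    [0, 0, 0, 0, 0, 0.001, -0.8],
    [0, 0, 0, 0, 0, 0.001, -0.8],
    [0, 0, 0, 0, 0, -0.02, -0.8],
    [0, 0, 0, 0, 0, -0.05, -0.8],
    [0, 0, 0, 0, 0, -0.1, -0.8],
    [0, 0, 0, 0, 0, -0.14, -0.8],
  ],
)

```text
time: 54.2
ee_pos: [0.4512, -0.0397, 0.2622]
eef_rot: [0.665, 0.747, 0.0, 0.0]
ft_force: [1.3, -0.9, -0.3]
width: 0.0777
```

Call:
drive_tool(
  deltas=[
    [0, 0, 0, -0.05, 0, -0.03, -0.8],
    [0, 0, 0, -0.1, 0, -0.05, -0.8],
    [0, 0, 0, -0.15, 0, -0.05, -0.8],
    [0, 0, 0, -0.18, 0, -0.05, -0.8],
    [0, 0, 0, -0.18, 0, -0.05, -0.8],
    [0, 0, 0, -0.18, 0, -0.05, -0.8],
    [0, 0, 0, -0.18, 0, -0.05, -0.8],
  ],
)

```text
time: 54.9
ee_pos: [0.4721, -0.2176, 0.31]
eef_rot: [0.665, 0.747, 0.0, -0.0]
ft_force: [0.1, 0.7, 0.2]
width: 0.0783
```

Run:
```python
from h import *
to([.4516,-.0409,.118])
jars()
g=grab('side');u,v=proj(g,[.5,-.03,.1]).astype(int);a=cv2.resize(g['p'][v-75:v+75,u-75:u+75],(400,400),interpolation=3)
G=grab('wrist');b=cv2.resize(G['p'],(400,300));b=np.vstack([b,np.zeros((100,400,3),np.uint8)])
cv2.imwrite('pics/x13.png',np.hstack([a,b])[:,:,::-1])
W=cloud(G);h=cv2.cvtColor(G['p'],cv2.COLOR_RGB2HSV)
gr=(h[...,0]>50)&(h[...,0]<85)&(h[...,1]>120)&(W[...,2]>.04)&(W[...,2]<.2)&(np.hypot(W[...,0]-.4516,W[...,1]+.041)<.05);T=W[gr]
if len(T): print('peg',len(T),np.percentile(T,[1,50,99],axis=0).round(4).tolist(),cv2.minAreaRect((T[:,:2]*1000).astype(np.float32)))
o=outline_of('carrier','wrist')[0];X=W[o['pixels']];X=X[~np.isnan(X[:,0])];T=X[(X[:,2]>.2)&(X[:,2]<.23)];print(len(T),cv2.minAreaRect((T[:,:2]*1000).astype(np.float32)) if len(T) else '')
```

```text
54.9 [ 0.4721 -0.2176  0.31  ] w 0.0783 F [0.1 0.7 0.2] yaw 96.68 toolshift [1.778e-01 1.000e-04 1.920e-01]
scene 0.81 ztop 0.081 mid [ 0.668  -0.0588] diam [0.044 0.044]
scene 0.75 ztop 0.082 mid [0.5104 0.0063] diam [0.046 0.035]
scene 0.66 ztop 0.085 mid [ 0.3117 -0.249 ] diam [0.053 0.024]
scene 0.62 ztop 0.081 mid [0.6245 0.0289] diam [0.044 0.044]
scene 0.43 ztop 0.45 mid [0.5658 0.4441] diam [0.062 0.05 ]
scene 0.43 ztop 0.065 mid [0.7355 0.2011] diam [0.055 0.052]
scene 0.31 ztop 0.145 mid [ 0.4513 -0.0369] diam [0.05  0.023]
side 0.95 ztop 0.08 mid [0.6266 0.0209] diam [0.045 0.042]
side 0.82 ztop 0.08 mid [ 0.6702 -0.0646] diam [0.044 0.046]
side 0.61 ztop 0.08 mid [ 0.5108 -0.0029] diam [0.045 0.048]
wrist 0.78 ztop 0.077 mid [ 0.666  -0.0629] diam [0.045 0.045]
wrist 0.71 ztop 0.085 mid [ 0.3032 -0.2748] diam [0.069 0.068]
wrist 0.62 ztop 0.025 mid [ 0.5987 -0.4218] diam [0.037 0.009]
peg 64 [[0.443, -0.0503, 0.0625], [0.4486, -0.049, 0.0721], [0.461, -0.0476, 0.0782]] ((452.2007141113281, -48.91678237915039), (18.693620681762695, 1.893043875694275), 4.860694408416748)
0
```

View pics/x13.png

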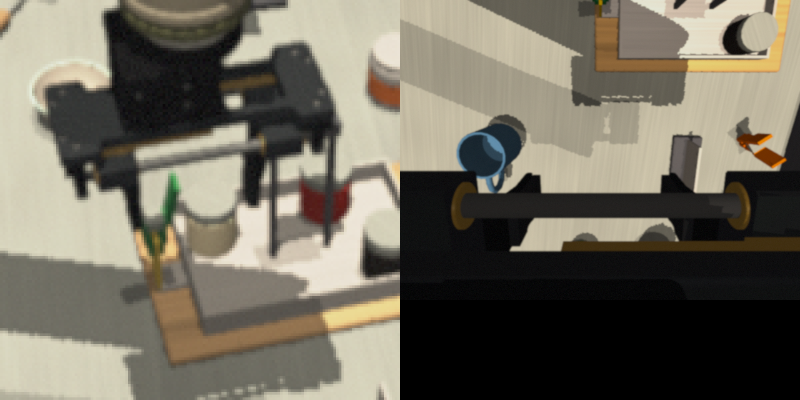

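The peg is clipped on the tab, all three jars are standing and the robot is clear of everything. Handing in.

```bash
python3 -c "
from bench import *
print(close_job())"
```

```text
the job is handed in; nothing more can be done
None
```

I finished the whole sequence in the order asked and handed it in at about 55 s of the 210 s allowed; no verdict is reported.

**What I did**
- **Jars:** three were there (cream, black and red; the brown one was absent). I stood all three in the carrier. The red jar turned out a few centimetres from where I had put it, still upright in the tray, so I placed the black one to balance it there.
- **Weighing:** I hung the carrier on the hook and let go for about 6 s. By dial-height change the hook dipped about 20 mm, well short of 70 mm. Two camera readings just before I took it back showed no movement, with the carrier level.
- **Setting down:** I put the carrier back on the board. On contact the wrist force briefly reached about 21 N, and I eased off before letting go.
- **Peg:** I moved the green peg from the rail to the yellow tab.

**Last checks**
- **Carrier:** it was about 1–2 mm from the board's middle and aligned with it in yaw. I measured this just before the peg went on. The repeat afterwards failed because the wrist camera could not see the grip, but the jars had not shifted.
- **Jars:** all three tops read about 77–82 mm above the worktop, as they should for upright jars in the tray.
- **Peg:** it stands on the tab with its top at about 0.14 m, and its jaws look closed on it in the side view. I could not read the jaw angle directly.
- **Other things:** the mug and the tin are where they started, and I saw nothing else disturbed. I did not measure every item again.
- **Disagreement:** the scene and side cameras differ by about 6 mm in y, so I relied on the wrist camera for exact positions.

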